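Riddle the hazelnuts out of the walnuts

TASK

Walnuts and hazelnuts lie mixed in the slotted riddle that stands on its wooden catch box: shake the riddle by its handle until every hazelnut has dropped through into the box and only the walnuts are left in it. Then lift the riddle off and tip the walnuts over its spout into the green bowl, and set the empty riddle back squarely on the box, gently, without dropping it. Lose no nut, leave the bowl standing about where it is, and do not disturb the jars and the mug beside the work.

Things in the scene. Friction and masses are not known exactly. Their poses are not given: they have to be found in the camera images.
- riddle: Hand riddle, open tray of pale wood and steel with an arched handle, 0.35 kg. Origin: middle of the underside of its frame, the plane that rests on the box's rims. x points along its slots to the open spout, z up. Spans x -97 to 127, y -71 to 71 mm; side walls 38 mm high. Tipped spout down, walnuts stay in it up to about 20 degrees; 42 degrees empties it.
- riddle_floor (a point): Centre of the riddle's slotted steel floor (top side, 4 mm above the riddle's origin). Three slots, 18 mm wide, run along x from -66 to 66 mm, centred at y -42, 0, 42; each crossed by one 8 mm bridge; flat bars 24 mm wide between them, 12 mm strips at the walls. Beyond the slots solid sheet rises (25 degrees in front, to the spout's edge; 15 behind). Walnuts sit sunk in the slots.
- riddle_rod (a point): Middle of the front one of two cross rods under the floor (riddle x 73 and -73 mm; 6 mm thick, 120 mm long in y). They hang 6 mm down inside the box's end walls, with 4 mm play in x; across (y) the riddle can slide 20 mm either way from the middle of the box, on its rims.
- riddle_grip (a point): Centre of the riddle's handle bar: dark wood, along the riddle's y over its middle, 14 mm thick (in x), 24 mm high, 126 mm free between two uprights, 85 mm above the riddle's origin. Grip it from above across its thickness. Axes as the riddle's.
- riddle_lip (a point): Middle of the edge of the riddle's spout, at x 127, z 32 mm in the riddle's frame. The spout is 84 mm wide inside at this edge. Axes as the riddle's.
- catch_box: Open wooden box 176 x 176 x 48 mm, walls 8 mm, inside floor 6 mm up; stands firm and does not move. Origin: centre of its underside, z up. The riddle lies on the rims of its end walls (x -84 and 84 mm), at the start with the same x direction. Seated, the riddle's origin is 48 mm above the box's origin and within 4 mm of it along x.
- green_bowl: Loose pale green round bowl, 140 mm across the rim, 72 mm high, 0.25 kg, on the worktop beside the box. Origin: centre of its underside.
- walnut_a: Walnut, 40 mm ball, 18 g. Origin: its centre; it turns as it rolls.
- walnut_b: Walnut, 40 mm ball, 18 g. Origin: its centre; it turns as it rolls.
- walnut_c: Walnut, 40 mm ball, 18 g. Origin: its centre; it turns as it rolls.
- hazelnut_a: Hazelnut, small brown ball of 14 mm, 10 g. Origin: its centre. Starts on one of the 24 mm bars and stays there while the riddle is level (within about 8 degrees) and moved softly; brisk strokes of 20 to 30 mm across the slots (riddle y, 0.15 to 0.25 m/s, above some 2 m/s2) roll it into a slot.
- hazelnut_b: Hazelnut, small brown ball of 14 mm, 10 g. Origin: its centre. Starts on one of the 24 mm bars and stays there while the riddle is level (within about 8 degrees) and moved softly; brisk strokes of 20 to 30 mm across the slots (riddle y, 0.15 to 0.25 m/s, above some 2 m/s2) roll it into a slot.
- hazelnut_c: Hazelnut, small brown ball of 14 mm, 10 g. Origin: its centre. Starts on one of the 24 mm bars and stays there while the riddle is level (within about 8 degrees) and moved softly; brisk strokes of 20 to 30 mm across the slots (riddle y, 0.15 to 0.25 m/s, above some 2 m/s2) roll it into a slot.
- hazelnut_d: Hazelnut, small brown ball of 14 mm, 10 g. Origin: its centre. Starts on one of the 24 mm bars and stays there while the riddle is level (within about 8 degrees) and moved softly; brisk strokes of 20 to 30 mm across the slots (riddle y, 0.15 to 0.25 m/s, above some 2 m/s2) roll it into a slot.
- juicer: Fixed white juicer behind the work, always in the same place, solid: its front is at world x = 0.55 m, it spans world y -0.25 to 0 m and is about 0.3 m high; carry the riddle past in front of it. Wall cabinets hang beyond world x = 0.62 m, from z = 0.49 m up. Origin: under its middle.
- blue_jar: Bystander: small jar with a blue lid, 55 mm across, 70 mm high. Origin: centre of its underside.
- pink_mug: Bystander: pink mug, 84 x 122 x 106 mm. Origin: on its underside.
- spice: Bystander: spice jar with a green lid, 46 mm across, 106 mm high. Origin: centre of its underside.
Not all that is in view belongs to the job. What is shaped like the green_bowl but blue or purple is not meant.

How it is judged:
On the way, in this order (a step that is already met when the one before it is completed fails the run):
1. all four hazelnuts have dropped into the box while all three walnuts are still in the riddle (x of hazelnut_a in the frame of catch_box between -0.081 and 0.081 m and y of hazelnut_a in the frame of catch_box between -0.081 and 0.081 m and z of each of hazelnut_a, hazelnut_b, hazelnut_c, hazelnut_d in the frame of catch_box below 0.038 m and x of hazelnut_b in the frame of catch_box between -0.081 and 0.081 m and y of hazelnut_b in the frame of catch_box between -0.081 and 0.081 m and x of hazelnut_c in the frame of catch_box between -0.081 and 0.081 m and y of hazelnut_c in the frame of catch_box between -0.081 and 0.081 m and x of hazelnut_d in the frame of catch_box between -0.081 and 0.081 m and y of hazelnut_d in the frame of catch_box between -0.081 and 0.081 m and y of walnut_a in the frame of riddle between -0.066 and 0.066 m and x of walnut_a in the frame of riddle between -0.125 and 0.125 m and z of walnut_a in the frame of riddle between -0.06 and 0.06 m and y of walnut_b in the frame of riddle between -0.066 and 0.066 m and x of walnut_b in the frame of riddle between -0.125 and 0.125 m and z of walnut_b in the frame of riddle between -0.06 and 0.06 m and y of walnut_c in the frame of riddle between -0.066 and 0.066 m and x of walnut_c in the frame of riddle between -0.125 and 0.125 m and z of walnut_c in the frame of riddle between -0.06 and 0.06 m), for 0.1 s.
2. the riddle is tipped (more than 15 degrees) with its spout over the green bowl (angle between riddle's own z axis and vertical above 0.26 rad and horizontal distance between riddle_lip and green_bowl below 0.08 m), for 0.05 s.
3. all three walnuts are in the green bowl (horizontal distance between each of walnut_a, walnut_b, walnut_c and green_bowl below 0.062 m and z of walnut_a in the frame of green_bowl between 0.01 and 0.085 m and z of walnut_b in the frame of green_bowl between 0.01 and 0.085 m and z of walnut_c in the frame of green_bowl between 0.01 and 0.085 m), for 0.1 s.
At the end, for the whole second after the job is handed in: All hazelnuts lie in the box, all walnuts in the upright bowl (within 62 mm of its axis, under 85 mm up); the empty riddle lies on the box: level within 2 degrees, underside 44 to 51 mm up, within 8 mm along and 26 mm across, square within 7 degrees; all at rest (all of step 3 and x of hazelnut_a in the frame of catch_box between -0.081 and 0.081 m and y of hazelnut_a in the frame of catch_box between -0.081 and 0.081 m and z of each of hazelnut_a, hazelnut_b, hazelnut_c, hazelnut_d in the frame of catch_box below 0.038 m and x of hazelnut_b in the frame of catch_box between -0.081 and 0.081 m and y of hazelnut_b in the frame of catch_box between -0.081 and 0.081 m and x of hazelnut_c in the frame of catch_box between -0.081 and 0.081 m and y of hazelnut_c in the frame of catch_box between -0.081 and 0.081 m and x of hazelnut_d in the frame of catch_box between -0.081 and 0.081 m and y of hazelnut_d in the frame of catch_box between -0.081 and 0.081 m and x of riddle in the frame of catch_box between -0.008 and 0.008 m and y of riddle in the frame of catch_box between -0.026 and 0.026 m and z of riddle in the frame of catch_box between 0.044 and 0.051 m and angle between riddle's own z axis and vertical below 0.04 rad and angle between the x axis of riddle and the x axis of catch_box, either way round below 0.12 rad and linear speed of each of riddle, green_bowl, walnut_a, walnut_b, walnut_c, hazelnut_a, hazelnut_b, hazelnut_c, hazelnut_d below 0.03 m/s and angle between green_bowl's own z axis and vertical below 0.1 rad); the robot touches nothing.
It fails at once if the riddle is let go more than 20 mm above its seat on the box (dropped) (contact force between the fingers and riddle below 0.05 N and height (world z) of riddle above 0.068 m).
It fails at once if the green bowl is pushed more than 60 mm (distance of green_bowl from where it was at the start of the episode above 0.06 m).
It fails at once if the blue-lidded jar is moved more than 30 mm or tipped (distance of blue_jar from where it was at the start of the episode above 0.03 m or angle between blue_jar's own z axis and vertical above 0.3 rad).
It fails at once if the pink mug is moved more than 30 mm or tipped (distance of pink_mug from where it was at the start of the episode above 0.03 m or angle between pink_mug's own z axis and vertical above 0.3 rad).
It fails at once if the spice jar is moved more than 30 mm or tipped (distance of spice from where it was at the start of the episode above 0.03 m or angle between spice's own z axis and vertical above 0.3 rad).
It also fails if it takes over 61 s, if anything falls off the work surface, if the arm or the gripper's body presses on something with over 40 N, if the wrist force passes 120 N, or if a joint passes its speed limit or range.

ROBOT

A 7-joint arm with a two-finger parallel gripper is mounted at the origin on a cart in front of the work surface, level with it; the furniture and walls round the work are solid. World frame = base frame: x ahead of the robot, y to its left, z up, the work surface at z = 0. Lengths are in m, angles in rad, forces in N, time in s.
With the tool pointing down it reaches from about 0.4 to 0.85 m from the base axis. Payload 4.4 kg.
Tool frame: the origin (TCP) lies midway between the tips of the shut fingers; the grasp point (between the pads) lies 19 mm behind it (arm.tcp_to_grasp is the distance from the TCP to the grasp point, in m); z points along the fingers, y is the line along which they close (so a half turn about z gives the same grasp; the last joint's range is limited). The gripper opens to 94 mm and grips with 3 to 60 N. Pads are 16 mm wide; open, the fingers measure 119 mm over their backs; the gripper's body (75 mm by 177 mm) begins 78 mm behind the grasp point.
Start: joints at [1.073, 0.628, 0.038, 1.517, -0.027, 0.996, -0.02], TCP at [0.272, -0.59, 0.205] pointing down, gripper open.
Joint ranges: [-3.06, 3.06], [-0.37, 2.12], [-1.25, 1.32], [0.18, 2.47], [-1.1, 4.24], [0.23, 1.98], [-2.94, 2.94]. Speed limits (rad/s): [2.57, 2.57, 3.14, 3.14, 3.14, 3.14, 3.14].

INTERFACE

Orientations are given as a unit quaternion [x, y, z, w].
In Python, from workcell import readout, cams, close_job, arm gives the robot as it stands.
- The arm moves only by the tool play_rows, never from a script. Its argument "deltas" is a list of rows, each an object of numbers: "fingers": the finger opening in mm, from 0 to 94; "dx", "dy", "dz": the shift along the world's x, y, z each as a share of 0.3 m, from -1 to 1; "spin": the turn about the world's z as a share of 60 degrees, from -1 to 1. A call has exactly 5 rows; each row is the pose to reach, as a shift and turn from the pose commanded when the call began; what a row does not reach only later rows make up. A row lasts 1/10 s, in which the tool goes at most 50 mm and 8.59 degrees, less where a joint would pass 70% of its speed; a pose out of reach is approached as far as the arm can. A call with a number of a shift or a turn outside -1 to 1 is refused whole. A call with a gripper value outside its range is refused whole. The fingers move at their own pace and stop on an object; the grip force is fixed at half the most. Time passes only in rows, so rows that repeat a pose let the fingers close, or fill a call up. It gives the time, the measured TCP pose, the force, the opening and the grip force at its end, in the units of the state.
- readout.read_state(): the state, without advancing time (a new reading comes with each control period).
- cams.snapshot(name): name is "scene" or "top" or "wrist"; returns (picture, depth): 400x640x3 uint8, blue, green, red; 400x640 float32, m along the optical axis (not along the pixel's ray), 0 where there is no reading.
- cams.camera_params(name): a dict with "camera_matrix" (3x3 intrinsics, pixels), "k1" (the pictures are not rectified: a ray, as slopes to the right and down, at radius r is drawn at 1 + k1 r^2 times it, then the intrinsics apply), "R" (3x3) and "t" (3): a world point X has camera coordinates R X + t; the wrist camera has in their place "hand_eye" (4x4, takes a point from camera to tool coordinates, whose origin is the TCP and whose axes are the flange's). Camera axes: x right, y down, z forward; pixel columns grow to the right and rows downward; lengths in m; the calibration is good to about 2 mm. A picture is of the moment at which its call begins: read the wrist's pose just before it. camera_params takes no time and is no camera call.
- close_job(): hands the job in; it is judged then, once.
The state is a dict: "t": time; "qpos": joint angles; "qd": joint speeds; "joint_efforts": joint torques, N m; "tool_pos": TCP position; "tool_rot": TCP orientation; "force": force on the tool from outside, world axes, zero at the start; "ft_torque": the same for the moment, N m; "gripper_width": finger opening in m; "gripper_force": force on a finger pad.
Only numpy, scipy, OpenCV 4.12 (cv2) and the standard library are available. Lean on these libraries where they do the work, as an engineer would, in place of code of your own. Each camera call takes 0.05 s, during which the arm holds its last target. There are 200 camera calls.

## Working session

There is one attempt and no reset: what is moved stays moved. The work goes in short steps, Python scripts to look and compute and a tool call to move; the robot and the scene stay as the last step left them, time stands still between calls to the robot, and variables do not carry over. Pictures are saved under pics/ and viewed, at most 10 in all, crops included, and the job is handed in when it is done.

Besides the shell and the picture viewer there is one more tool, called after "Emit:" as a command line: name --argument value ..., lists and objects as JSON in quotes. play_rows: Moves the arm, as the interface text tells. Shift numbers are shares of 0.3 m and turn numbers shares of 60 degrees, none past 1 either way. Its arguments: {"type":"object","properties":{"deltas":{"type":"array"}},"required":["deltas"]}

View pics/top0.png

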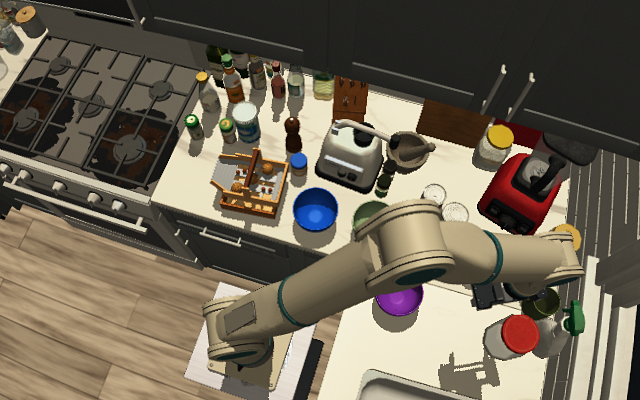

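View pics/scene0.png

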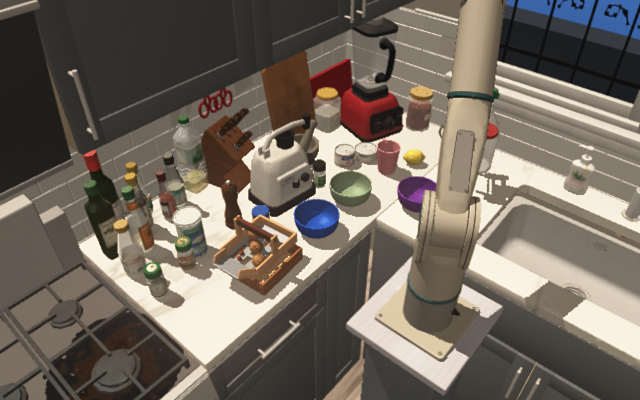

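```bash
cat > h.py <<'E'
import numpy as np, cv2
from workcell import readout, cams
from scipy.spatial.transform import Rotation as Rn
def world(c,d,R=None,t=None):
    K=c["camera_matrix"]; h,w=d.shape
    u,v=np.meshgrid(np.arange(w),np.arange(h))
    uv=np.stack([u,v],-1).reshape(-1,1,2).astype(float)
    n=cv2.undistortPoints(uv,K,np.array([c["k1"],0,0,0,0.]))[:,0]
    P=np.c_[n,np.ones(len(n))]*d.reshape(-1,1)
    R=c["R"];t=c["t"]
    W=((P-t)@R).reshape(h,w,3); W[d==0]=np.nan; return W
def wristworld():
    s=readout.read_state(); p,d=cams.snapshot("wrist"); c=dict(cams.camera_params("wrist"))
    H=c["hand_eye"]; T=np.eye(4); T[:3,:3]=Rn.from_quat(s["tool_rot"]).as_matrix(); T[:3,3]=s["tool_pos"]
    M=T@H; Ri=M[:3,:3].T; c["R"]=Ri; c["t"]=-Ri@M[:3,3]
    return p,d,world(c,d),c
def proj(c,X):
    X=np.atleast_2d(X).astype(float)
    return cv2.projectPoints(X,cv2.Rodrigues(c["R"])[0],c["t"],c["camera_matrix"],np.array([c["k1"],0,0,0,0.]))[0][:,0]
def circ(x,y):
    A=np.c_[2*x,2*y,np.ones(len(x))]; s=np.linalg.lstsq(A,x*x+y*y,rcond=None)[0]
    return s[0],s[1],np.sqrt(s[2]+s[0]**2+s[1]**2)
E
python3 - <<'E'
from h import *
C={}
for n,bx,gb in (("top",(195,140,305,225),(350,195,400,240)),("scene",(205,195,310,295),(325,165,378,212))):
    z=np.load(n+"0.npz"); p=z["p"];W=world(cams.camera_params(n),z["d"])
    x0,y0,x1,y1=bx
    cv2.imwrite(f"pics/{n}_crop.png",cv2.resize(p[y0:y1,x0:x1],None,fx=5,fy=5,interpolation=cv2.INTER_CUBIC))
    Q=W[y0:y1,x0:x1].reshape(-1,3)
    s=Q[(Q[:,2]>0.115)&(Q[:,2]<.155)&(Q[:,0]<.6)]
    if len(s): 
        m=np.median(s,0); s=s[np.linalg.norm(s-m,axis=1)<.1]; c=s.mean(0); e=np.linalg.svd(s[:,:2]-c[:2])[2][0]
        print(n,"handle",len(s),c,s.min(0),s.max(0),"dir deg",np.degrees(np.arctan2(e[1],e[0])))
    x0,y0,x1,y1=gb
    Q=W[y0:y1,x0:x1].reshape(-1,3); cc=p[y0:y1,x0:x1].reshape(-1,3).astype(int)
    g=(cc[:,1]>cc[:,0]+8)&(cc[:,1]>cc[:,2]+3)
    s=Q[g&(Q[:,2]>.064)&(Q[:,2]<.078)]
    print(n,"bowl rim",len(s),circ(s[:,0],s[:,1]), s[:,2].max())
    # others
    print("table z",np.nanmedian(W[y1+2:y1+8,x0:x0+30,2]))
E
```

```text
top handle 301 [0.46768142 0.15674159 0.14101422] [0.40049128 0.14064282 0.1151121 ] [0.54490251 0.17637116 0.15208305] dir deg -175.25973604747674
top bowl rim 68 (np.float64(0.4465742968644539), np.float64(-0.23956780820150558), np.float64(0.06796305837843304)) 0.0759241571191293
table z 0.7723628760905901
scene handle 425 [0.46988163 0.16038754 0.1384585 ] [0.403165   0.13827047 0.11530513] [0.54712566 0.17654555 0.15222594] dir deg -173.8658682280754
scene bowl rim 104 (np.float64(0.4495578922128879), np.float64(-0.24136651022491407), np.float64(0.06708794257817802)) 0.07673779851243799
table z 0.006370863760355069
```

View pics/scene_crop.png

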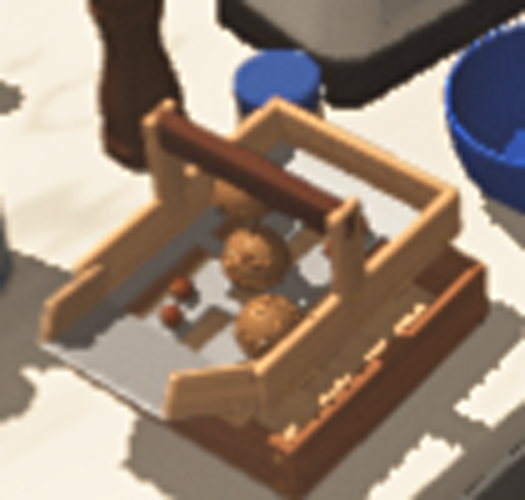

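View pics/top_crop.png

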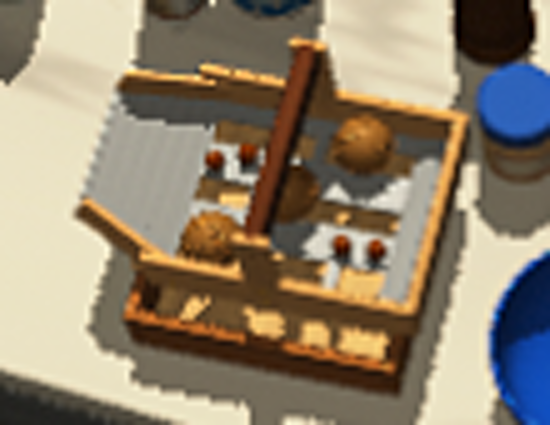

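The top view shows the riddle at about (250,185), with its spout to the left (world +y). Four hazelnuts lie on its bars and three walnuts sit in the slots. Three bowls could be taken for the right one: blue (315,208), green (370,215) and purple (398,295). In the scene view they are at (317,218), (350,188) and (415,193). I choose the green one, at about (0.448,-0.240), rim radius 68 mm. I'll start moving and see how the arm behaves near its inner reach on the way.

Emit:
play_rows --deltas '[{"dy": 0.66, "dz": 0.33, "spin": 0.7, "fingers": 94}, {"dy": 0.66, "dz": 0.33, "spin": 0.7, "fingers": 94}, {"dy": 0.66, "dz": 0.33, "spin": 0.7, "fingers": 94}, {"dy": 0.66, "dz": 0.33, "spin": 0.7, "fingers": 94}, {"dy": 0.66, "dz": 0.33, "spin": 0.7, "fingers": 94}]'

```text
$.deltas[0]: bad value
```

Emit:
play_rows --deltas '[{"dy": 0.66, "spin": 0.7, "fingers": 94}, {"dy": 0.66, "spin": 0.7, "fingers": 94}, {"dy": 0.66, "spin": 0.7, "fingers": 94}, {"dy": 0.66, "spin": 0.7, "fingers": 94}, {"dy": 0.66, "spin": 0.7, "fingers": 94}]'

```text
$.deltas[0]: bad value
```

Emit:
play_rows --deltas '[{"dx": 0, "dy": 0.66, "dz": 0.33, "spin": 0.7, "fingers": 94}, {"dx": 0, "dy": 0.66, "dz": 0.33, "spin": 0.7, "fingers": 94}, {"dx": 0, "dy": 0.66, "dz": 0.33, "spin": 0.7, "fingers": 94}, {"dx": 0, "dy": 0.66, "dz": 0.33, "spin": 0.7, "fingers": 94}, {"dx": 0, "dy": 0.66, "dz": 0.33, "spin": 0.7, "fingers": 94}]'

```text
t: 0.6
tool_pos: [0.2726, -0.3887, 0.3062]
tool_rot: [0.833, 0.554, 0.0, 0.0]
force: [0.3, -0.7, 0.0]
gripper_width: 0.0942
gripper_force: 0.0
```

Emit:
play_rows --deltas '[{"dx": 0, "dy": 0.66, "dz": 0, "spin": 0.7, "fingers": 94}, {"dx": 0, "dy": 0.66, "dz": 0, "spin": 0.7, "fingers": 94}, {"dx": 0, "dy": 0.66, "dz": 0, "spin": 0.7, "fingers": 94}, {"dx": 0, "dy": 0.66, "dz": 0, "spin": 0.7, "fingers": 94}, {"dx": 0, "dy": 0.66, "dz": 0, "spin": 0.7, "fingers": 94}]'

```text
t: 1.1
tool_pos: [0.271, -0.1891, 0.3044]
tool_rot: [0.577, 0.817, -0.0, -0.001]
force: [0.5, -0.9, 0.1]
gripper_width: 0.0944
gripper_force: 0.0
```

Emit:
play_rows --deltas '[{"dx": -0.6, "dy": 0.3, "dz": -0.2, "spin": 0, "fingers": 94}, {"dx": -0.6, "dy": 0.3, "dz": -0.2, "spin": 0, "fingers": 94}, {"dx": -0.6, "dy": 0.3, "dz": -0.2, "spin": 0, "fingers": 94}, {"dx": -0.6, "dy": 0.3, "dz": -0.2, "spin": 0, "fingers": 94}, {"dx": -0.6, "dy": 0.3, "dz": -0.2, "spin": 0, "fingers": 94}]'

```text
t: 1.6
tool_pos: [0.1229, -0.1246, 0.2696]
tool_rot: [0.581, 0.814, 0.004, 0.005]
force: [-0.4, -0.8, 0.1]
gripper_width: 0.094
gripper_force: 0.0
```

```bash
python3 -c "
from workcell import readout
s=readout.read_state();print(s['qpos'].round(3),s['tool_pos'],s['tool_rot'])"
```

```text
[ 1.338 -0.251 -0.485  2.459 -0.16   0.904  1.295] [ 0.12293154 -0.12464375  0.26964365] [0.58081518 0.81401248 0.0036329  0.00491958]
```

Run:
```python
from h import *
img=np.zeros((500,260,3),np.uint8)  # rows: y .35 -> -.65 ; cols x .15->.67
hz=np.full((500,260),-1.)
for n in ("scene","top"):
    p,d=cams.snapshot(n); np.savez(n+"1.npz",p=p,d=d); W=world(cams.camera_params(n),d)
    ok=np.isfinite(W[...,0])&(W[...,2]<.4)&(W[...,2]>-.1)
    P=W[ok];c=p[ok]; i=((.35-P[:,1])/.002).astype(int); j=((P[:,0]-.15)/.002).astype(int)
    m=(i>=0)&(i<500)&(j>=0)&(j<260)
    for a,b,z,cc in zip(i[m],j[m],P[m,2],c[m]):
        if z>hz[a,b]: hz[a,b]=z; img[a,b]=cc
img=cv2.dilate(img,np.ones((3,3))) ; 
v=cv2.rotate(img,cv2.ROTATE_90_COUNTERCLOCKWISE)  # rows: x .67->.15 ; cols y .35->-.65
v=cv2.resize(v,None,fx=1.6,fy=1.6)
for k in range(11): cv2.putText(v,f"{.35-.1*k:.2f}",(k*80,10),0,.3,(0,255,255)); cv2.line(v,(k*80,0),(k*80,415),(0,255,255),1)
for k in range(6): r=int((.67-(.2+.1*k))*800) if k<5 else 0; cv2.line(v,(0,r),(800,r),(0,255,255),1); cv2.putText(v,f"x{.2+.1*k:.1f}",(0,r+10),0,.3,(0,0,255))
cv2.imwrite("pics/map.png",v); np.save("hz.npy",hz)
```

```text
(no output)
```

View pics/map.png

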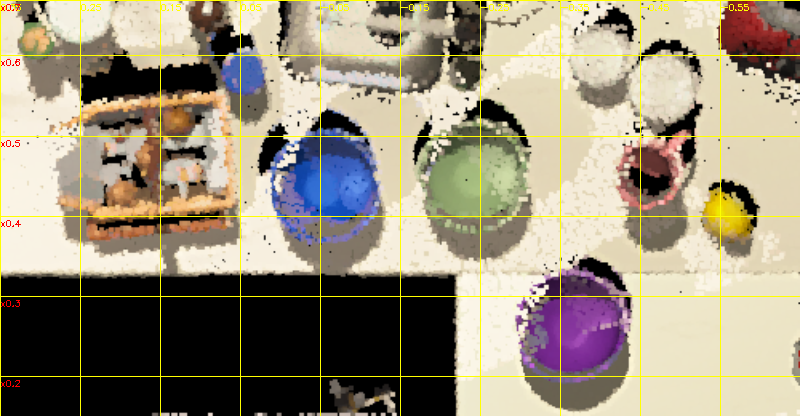

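The map shows blue bowl (0.44,-0.055), green bowl (0.445,-0.24), mug (0.455,-0.46), purple bowl (0.26,-0.36) and the juicer face at x≈0.55. Next I go over the riddle and turn the fingers across the bar.

Emit:
play_rows --deltas '[{"dx": 0.6, "dy": 0.45, "dz": 0.15, "spin": 0.65, "fingers": 94}, {"dx": 0.6, "dy": 0.45, "dz": 0.15, "spin": 0.65, "fingers": 94}, {"dx": 0.6, "dy": 0.45, "dz": 0.15, "spin": 0.65, "fingers": 94}, {"dx": 0.6, "dy": 0.45, "dz": 0.15, "spin": 0.65, "fingers": 94}, {"dx": 0.6, "dy": 0.45, "dz": 0.15, "spin": 0.65, "fingers": 94}]'

```text
t: 2.2
tool_pos: [0.3071, 0.0129, 0.3161]
tool_rot: [0.273, 0.962, 0.006, 0.005]
force: [0.6, -0.6, -1.0]
gripper_width: 0.0938
gripper_force: 0.0
```

Emit:
play_rows --deltas '[{"dx": 0.55, "dy": 0.48, "dz": 0, "spin": 0.62, "fingers": 94}, {"dx": 0.55, "dy": 0.48, "dz": 0, "spin": 0.62, "fingers": 94}, {"dx": 0.55, "dy": 0.48, "dz": 0, "spin": 0.62, "fingers": 94}, {"dx": 0.55, "dy": 0.48, "dz": 0, "spin": 0.62, "fingers": 94}, {"dx": 0.55, "dy": 0.48, "dz": 0, "spin": 0.62, "fingers": 94}]'

```text
t: 2.7
tool_pos: [0.4707, 0.1593, 0.3128]
tool_rot: [-0.048, 0.999, 0.008, 0.0]
force: [-0.5, 0.1, -0.3]
gripper_width: 0.094
gripper_force: 0.0
```

Run:
```python
from h import *
s=readout.read_state(); print(s['tool_pos'],s['tool_rot'],s['qpos'].round(2))
p,d,W,c=wristworld(); cv2.imwrite("pics/w1.png",p); np.savez("w1.npz",p=p,d=d,W=W)
s_=W[(W[...,2]>.11)&(W[...,2]<.16)]; s_=s_[np.hypot(s_[:,0]-.47,s_[:,1]-.158)<.1]
print(len(s_),s_.min(0),s_.max(0))
t=s_[s_[:,2]>.138]; r=cv2.minAreaRect((t[:,:2]*1000).astype(np.float32)); print(r)
```

```text
[0.47072487 0.15934435 0.31275689] [-4.76376470e-02  9.98829924e-01  8.32203401e-03  4.26361910e-04] [ 0.41  0.5  -1.19  1.76  0.48  1.21  0.76]
1652 [0.40455584 0.1418718  0.11019494] [0.54688733 0.17684009 0.14739886]
((476.19110107421875, 159.22723388671875), (141.1709442138672, 23.128948211669922), 4.761752605438232)
```

View pics/w1.png

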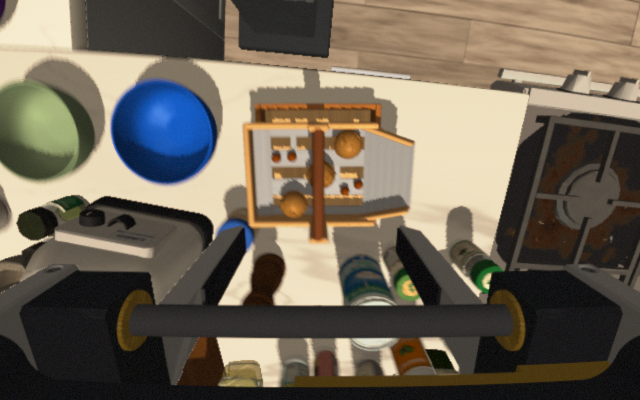

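The wrist view shows the bar at (318,180), the riddle with its spout to the right, and the nuts still in place. The bar centre comes out at (0.476,0.159), heading 95°. Now I descend and grip it.

Emit:
play_rows --deltas '[{"dx": 0.018, "dy": 0, "dz": -0.15, "spin": 0, "fingers": 50}, {"dx": 0.018, "dy": 0, "dz": -0.3, "spin": 0, "fingers": 50}, {"dx": 0.018, "dy": 0, "dz": -0.45, "spin": 0, "fingers": 50}, {"dx": 0.018, "dy": 0, "dz": -0.6, "spin": 0, "fingers": 50}, {"dx": 0.018, "dy": 0, "dz": -0.663, "spin": 0, "fingers": 50}]'

```text
t: 3.25
tool_pos: [0.4708, 0.1533, 0.1114]
tool_rot: [-0.044, 0.999, 0.005, -0.002]
force: [0.5, 0.6, 0.8]
gripper_width: 0.0574
gripper_force: 0.0
```

Emit:
play_rows --deltas '[{"dx": 0, "dy": 0, "dz": 0, "spin": 0, "fingers": 20}, {"dx": 0, "dy": 0, "dz": 0, "spin": 0, "fingers": 13}, {"dx": 0, "dy": 0, "dz": 0, "spin": 0, "fingers": 13}, {"dx": 0, "dy": 0, "dz": 0, "spin": 0, "fingers": 13}, {"dx": 0, "dy": 0, "dz": 0, "spin": 0, "fingers": 13}]'

```text
t: 3.75
tool_pos: [0.4748, 0.1545, 0.1171]
tool_rot: [-0.043, 0.999, 0.007, 0.003]
force: [0.1, 3.8, 1.6]
gripper_width: 0.0175
gripper_force: 1.7
```

Emit:
play_rows --deltas '[{"dx": 0, "dy": 0, "dz": 0, "spin": 0, "fingers": 13}, {"dx": 0, "dy": 0, "dz": 0, "spin": 0, "fingers": 13}, {"dx": 0, "dy": 0, "dz": 0, "spin": 0, "fingers": 13}, {"dx": 0, "dy": 0, "dz": 0, "spin": 0, "fingers": 13}, {"dx": 0, "dy": 0, "dz": 0, "spin": 0, "fingers": 13}]'

```text
t: 4.25
tool_pos: [0.4748, 0.1554, 0.1172]
tool_rot: [-0.044, 0.999, 0.008, 0.003]
force: [-1.4, 4.7, 5.2]
gripper_width: 0.0136
gripper_force: 30.0
```

Emit:
play_rows --deltas '[{"dx": 0, "dy": 0, "dz": 0, "spin": 0, "fingers": 0}, {"dx": 0, "dy": 0, "dz": 0, "spin": 0, "fingers": 0}, {"dx": 0, "dy": 0, "dz": 0, "spin": 0, "fingers": 0}, {"dx": 0, "dy": 0, "dz": 0, "spin": 0, "fingers": 0}, {"dx": 0, "dy": 0, "dz": 0, "spin": 0, "fingers": 0}]'

```text
t: 4.75
tool_pos: [0.4747, 0.1554, 0.1172]
tool_rot: [-0.044, 0.999, 0.008, 0.003]
force: [-1.3, 4.5, 5.3]
gripper_width: 0.0138
gripper_force: 30.0
```

```bash
python3 -c "
from workcell import readout
s=readout.read_state();print(s)"
```

```text
{'t': 4.75, 'qpos': array([ 0.24328225,  0.71711688, -0.94484372,  2.01230882,  0.79812557,
        0.81980428,  0.49300069]), 'qd': array([-0.00179454,  0.00289589,  0.00110557, -0.0008873 ,  0.00062981,
        0.00039679,  0.00079226]), 'joint_efforts': array([ 2.61516362e+00, -4.19129205e+01, -6.96452960e+00, -9.97605532e+00,
        5.45663405e-01,  1.24287665e+00, -2.82770995e-02]), 'tool_pos': array([0.47472671, 0.15539503, 0.11718888]), 'tool_rot': array([-0.04398252,  0.99899774,  0.00781011,  0.00283901]), 'force': array([-1.28357339,  4.52881247,  5.32987108]), 'ft_torque': array([0.89507688, 0.00716131, 0.0299633 ]), 'gripper_force': 30.000703632831573, 'gripper_width': 0.013820408961408001}
```

Emit:
play_rows --deltas '[{"dx": 0.045, "dy": 0.004, "dz": 0, "spin": 0, "fingers": 0}, {"dx": -0.045, "dy": -0.004, "dz": 0, "spin": 0, "fingers": 0}, {"dx": 0.045, "dy": 0.004, "dz": 0, "spin": 0, "fingers": 0}, {"dx": -0.045, "dy": -0.004, "dz": 0, "spin": 0, "fingers": 0}, {"dx": 0.045, "dy": 0.004, "dz": 0, "spin": 0, "fingers": 0}]'

```text
t: 5.25
tool_pos: [0.4779, 0.1561, 0.1169]
tool_rot: [-0.047, 0.999, 0.006, -0.004]
force: [-12.0, 2.7, 10.1]
gripper_width: 0.0141
gripper_force: 30.0
```

Emit:
play_rows --deltas '[{"dx": -0.09, "dy": -0.008, "dz": 0, "spin": 0, "fingers": 0}, {"dx": 0, "dy": 0, "dz": 0, "spin": 0, "fingers": 0}, {"dx": -0.09, "dy": -0.008, "dz": 0, "spin": 0, "fingers": 0}, {"dx": 0, "dy": 0, "dz": 0, "spin": 0, "fingers": 0}, {"dx": -0.045, "dy": -0.004, "dz": 0, "spin": 0, "fingers": 0}]'

```text
t: 5.75
tool_pos: [0.4769, 0.1551, 0.1166]
tool_rot: [-0.043, 0.999, 0.008, 0.003]
force: [3.7, 1.0, 2.6]
gripper_width: 0.0137
gripper_force: 30.0
```

Run:
```python
from h import *
s=readout.read_state(); print(s['tool_pos'],s['force'],s['qpos'].round(2))
a,_=cams.snapshot("top"); b,_=cams.snapshot("scene")
A=cv2.resize(a[130:235,190:305],None,fx=3.4,fy=3.4,interpolation=2);B=cv2.resize(b[195:300,205:320],None,fx=3.4,fy=3.4,interpolation=2)
cv2.imwrite("pics/sh1.png",np.hstack([A,B]))
```

```text
[0.47688783 0.15511712 0.11663001] [3.67472554 1.02277596 2.61782696] [ 0.24  0.72 -0.94  2.01  0.8   0.82  0.49]
```

View pics/sh1.png

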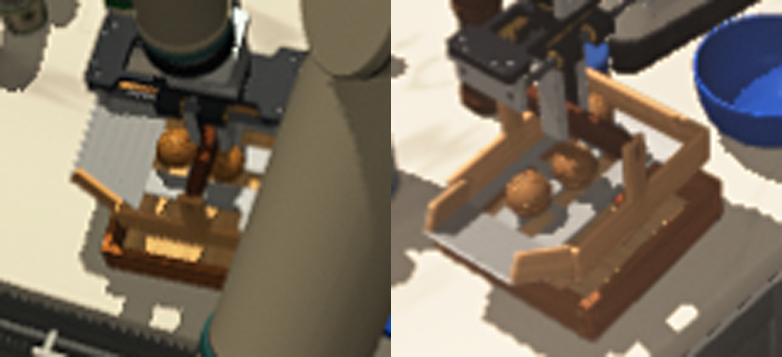

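Hazelnuts are dropping: the two at the front are gone, and one reddish spot is left at (620,195). I'll keep shaking.

Emit:
play_rows --deltas '[{"dx": 0.05, "dy": 0.004, "dz": 0, "spin": 0, "fingers": 0}, {"dx": -0.05, "dy": -0.004, "dz": 0, "spin": 0, "fingers": 0}, {"dx": 0.05, "dy": 0.004, "dz": 0, "spin": 0, "fingers": 0}, {"dx": -0.05, "dy": -0.004, "dz": 0, "spin": 0, "fingers": 0}, {"dx": 0.05, "dy": 0.004, "dz": 0, "spin": 0, "fingers": 0}]'

```text
t: 6.35
tool_pos: [0.4756, 0.1554, 0.1156]
tool_rot: [-0.048, 0.999, 0.005, -0.006]
force: [-7.7, 4.8, 0.6]
gripper_width: 0.0141
gripper_force: 30.0
```

Emit:
play_rows --deltas '[{"dx": -0.1, "dy": -0.008, "dz": 0, "spin": 0, "fingers": 0}, {"dx": 0, "dy": 0, "dz": 0, "spin": 0, "fingers": 0}, {"dx": -0.1, "dy": -0.008, "dz": 0, "spin": 0, "fingers": 0}, {"dx": 0, "dy": 0, "dz": 0, "spin": 0, "fingers": 0}, {"dx": -0.1, "dy": -0.008, "dz": 0, "spin": 0, "fingers": 0}]'

```text
t: 6.85
tool_pos: [0.4637, 0.154, 0.1164]
tool_rot: [-0.042, 0.999, 0.008, 0.004]
force: [2.5, -1.5, -5.6]
gripper_width: 0.0139
gripper_force: 30.0
```

Emit:
play_rows --deltas '[{"dx": 0.1, "dy": 0.008, "dz": 0, "spin": 0, "fingers": 0}, {"dx": 0, "dy": 0, "dz": 0, "spin": 0, "fingers": 0}, {"dx": 0.1, "dy": 0.008, "dz": 0, "spin": 0, "fingers": 0}, {"dx": 0, "dy": 0, "dz": 0, "spin": 0, "fingers": 0}, {"dx": 0.05, "dy": 0.004, "dz": 0, "spin": 0, "fingers": 0}]'

```text
t: 7.35
tool_pos: [0.4655, 0.155, 0.1155]
tool_rot: [-0.045, 0.999, 0.007, -0.004]
force: [-15.9, 13.7, 11.8]
gripper_width: 0.014
gripper_force: 30.2
```

Emit:
play_rows --deltas '[{"dx": 0, "dy": 0, "dz": 0, "spin": 0, "fingers": 0}, {"dx": 0, "dy": 0, "dz": 0, "spin": 0, "fingers": 0}, {"dx": 0, "dy": 0, "dz": 0, "spin": 0, "fingers": 40}, {"dx": 0, "dy": 0, "dz": 0, "spin": 0, "fingers": 60}, {"dx": 0, "dy": 0, "dz": 0.15, "spin": 0, "fingers": 60}]'

```text
t: 7.85
tool_pos: [0.4715, 0.149, 0.1576]
tool_rot: [-0.043, 0.999, 0.003, -0.003]
force: [1.1, -1.2, 0.0]
gripper_width: 0.0341
gripper_force: 0.0
```

Emit:
play_rows --deltas '[{"dx": 0, "dy": 0, "dz": 0.15, "spin": 0, "fingers": 60}, {"dx": 0, "dy": 0, "dz": 0.3, "spin": 0, "fingers": 60}, {"dx": 0, "dy": 0, "dz": 0.45, "spin": 0, "fingers": 94}, {"dx": 0, "dy": 0, "dz": 0.5, "spin": 0, "fingers": 94}, {"dx": 0, "dy": 0, "dz": 0.5, "spin": 0, "fingers": 94}]'

```text
t: 8.35
tool_pos: [0.4752, 0.1524, 0.3127]
tool_rot: [-0.042, 0.999, 0.005, 0.004]
force: [1.0, -0.6, -0.2]
gripper_width: 0.0744
gripper_force: 0.0
```

Run:
```python
from h import *
s=readout.read_state(); print(s['tool_pos'],s['tool_rot'],s['qpos'].round(2))
p,d,W,c=wristworld(); np.savez("w2.npz",p=p,d=d,W=W)
ij=proj(c,[[.476,.158,.07]])[0].astype(int); print(ij)
x,y=ij; A=p[max(0,y-90):y+90,x-110:x+110]; b,_=cams.snapshot("scene"); B=b[195:300,205:320]
A=cv2.resize(A,(440,360),interpolation=2);B=cv2.resize(B,(355,360),interpolation=2)
cv2.imwrite("pics/sh2.png",np.hstack([A,B]))
s_=W[(W[...,2]>.125)&(W[...,2]<.16)]; s_=s_[np.hypot(s_[:,0]-.47,s_[:,1]-.158)<.1]
print(len(s_),s_.min(0),s_.max(0),cv2.minAreaRect((s_[:,:2]*1000).astype(np.float32)))
```

```text
[0.47515051 0.15241733 0.31267564] [-0.04238906  0.99908056  0.0053767   0.00350523] [ 0.42  0.49 -1.16  1.76  0.48  1.2   0.77]
[322 169]
1659 [0.39123483 0.13681593 0.12504244] [0.5325424  0.17259846 0.14705119] ((461.91259765625, 154.6790771484375), (140.35508728027344, 23.995182037353516), 5.103216171264648)
```

View pics/sh2.png

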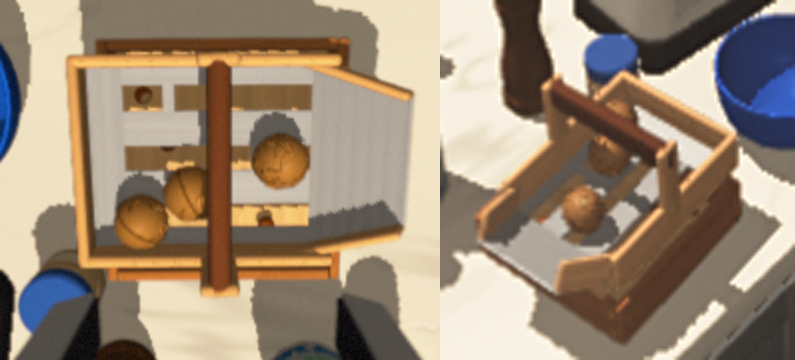

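Run:
```python
from h import *
z=np.load("w2.npz"); p,W=z["p"],z["W"]
hsv=cv2.cvtColor(p,cv2.COLOR_BGR2HSV)
near=(np.abs(W[...,0]-.462)<.12)&(np.abs(W[...,1]-.155)<.14)
# box side rims
th=np.radians(5.1); u=np.array([np.cos(th),np.sin(th)]); v=np.array([-np.sin(th),np.cos(th)])
D=W[...,:2]-[.462,.1547]; a=D@u; b=D@v
m=near&(W[...,2]>.038)&(W[...,2]<.053)&(np.abs(a)>.074)&(np.abs(a)<.11)
for sgn in (-1,1):
    k=m&(a*sgn>0); print("rim",sgn,k.sum(),np.percentile(a[k],[2,50,98]).round(4),np.percentile(b[k],[1,50,99]).round(4),np.median(W[k][:,2]))
# hazelnuts: reddish dark within inner
R=p.astype(int); red=(R[...,2]>R[...,1]*1.45)&(R[...,2]>R[...,0]*1.8)&near&(np.abs(a)<.06)&(b>-.066)&(b<.066)&(W[...,2]<.05)
n,l,st,ce=cv2.connectedComponentsWithStats(red.astype(np.uint8))
for i in range(1,n):
    if st[i,4]>5: k=l==i; print(st[i,:5],"a,b",a[k].mean().round(3),b[k].mean().round(3),"z",np.percentile(W[k][:,2],[10,50,90]).round(3))
```

```text
rim -1 774 [-0.0818 -0.078  -0.0746] [-0.0825  0.0027  0.0898] 0.047714068070778826
rim 1 772 [0.0802 0.0884 0.0973] [-0.1294 -0.0222  0.091 ] 0.04724081535694706
[279 122   9   9  45] a,b -0.044 -0.056 z [0.014 0.018 0.02 ]
[293 153   6   2   9] a,b -0.002 -0.038 z [0.018 0.019 0.02 ]
[341 187   8   5  34] a,b 0.056 0.038 z [0.006 0.016 0.019]
```

Three hazelnuts show in the box at z≈0.018. The fourth is hidden, and none is left on the bars. With no tilt axis, I'll pivot the riddle in the pads instead: grip a side wall near the rear with the fingers closing along riddle y.

Emit:
play_rows --deltas '[{"dx": -0.24, "dy": -0.27, "dz": 0, "spin": -0.7, "fingers": 60}, {"dx": -0.24, "dy": -0.27, "dz": 0, "spin": -0.7, "fingers": 60}, {"dx": -0.24, "dy": -0.27, "dz": 0, "spin": -0.7, "fingers": 60}, {"dx": -0.24, "dy": -0.27, "dz": 0, "spin": -0.7, "fingers": 60}, {"dx": -0.24, "dy": -0.27, "dz": 0, "spin": -0.7, "fingers": 60}]'

```text
t: 8.95
tool_pos: [0.4005, 0.0699, 0.3091]
tool_rot: [0.322, 0.947, 0.004, 0.002]
force: [0.1, -0.3, -0.5]
gripper_width: 0.0602
gripper_force: 0.0
```

Emit:
play_rows --deltas '[{"dx": 0, "dy": 0, "dz": -0.4, "spin": -0.8, "fingers": 60}, {"dx": 0, "dy": 0, "dz": -0.4, "spin": -0.8, "fingers": 60}, {"dx": 0, "dy": 0, "dz": -0.4, "spin": -0.8, "fingers": 60}, {"dx": 0, "dy": 0, "dz": -0.4, "spin": -0.8, "fingers": 60}, {"dx": 0, "dy": 0, "dz": -0.4, "spin": -0.8, "fingers": 60}]'

```text
t: 9.45
tool_pos: [0.3992, 0.0711, 0.1881]
tool_rot: [0.64, 0.768, 0.001, 0.003]
force: [0.6, 0.1, -0.6]
gripper_width: 0.0598
gripper_force: 0.0
```

Run:
```python
from h import *
s=readout.read_state(); q=s['tool_rot']; print(s['t'],s['tool_pos'],q,s['qpos'].round(2), Rn.from_quat(q).as_matrix().round(3).tolist())
p,d,W,c=wristworld(); cv2.imwrite("pics/w3.png",p); np.savez("w3.npz",p=p,d=d,W=W)
# robot-side wall top near x_g
m=(W[...,2]>.078)&(W[...,2]<.095)&(W[...,0]<.43)&(W[...,1]>.05)&(W[...,1]<.12)
for y in np.arange(.05,.12,.01):
    k=m&(abs(W[...,1]-y)<.005)
    if k.sum(): print(y.round(3),k.sum(),np.percentile(W[k][:,0],[2,50,98]).round(4),np.median(W[k][:,2]).round(4))
```

```text
9.45 [0.39918968 0.0711041  0.18812104] [6.39870161e-01 7.68477468e-01 6.89026983e-04 2.84317120e-03] [ 0.29  0.38 -0.72  2.17  0.39  0.72 -0.5 ] [[-0.181, 0.983, 0.005], [0.983, 0.181, -0.003], [-0.003, 0.005, -1.0]]
0.05 39 [0.4013 0.4098 0.4276] 0.0849
0.06 279 [0.4002 0.4145 0.4292] 0.0852
0.07 86 [0.3988 0.4026 0.4067] 0.0853
0.08 93 [0.3978 0.4019 0.4058] 0.0853
0.09 90 [0.3969 0.4007 0.4048] 0.0853
0.1 94 [0.396  0.4001 0.4039] 0.0855
0.11 96 [0.3951 0.3991 0.403 ] 0.0853
```

Emit:
play_rows --deltas '[{"dx": 0.01, "dy": 0.03, "dz": -0.1, "spin": -0.09, "fingers": 50}, {"dx": 0.01, "dy": 0.03, "dz": -0.2, "spin": -0.09, "fingers": 50}, {"dx": 0.01, "dy": 0.03, "dz": -0.3, "spin": -0.09, "fingers": 50}, {"dx": 0.01, "dy": 0.03, "dz": -0.4, "spin": -0.09, "fingers": 50}, {"dx": 0.01, "dy": 0.03, "dz": -0.42, "spin": -0.09, "fingers": 50}]'

```text
t: 10.0
tool_pos: [0.4015, 0.08, 0.0618]
tool_rot: [0.672, 0.74, -0.0, 0.003]
force: [-0.5, -0.6, -0.2]
gripper_width: 0.0501
gripper_force: 0.0
```

Emit:
play_rows --deltas '[{"dx": 0, "dy": 0, "dz": 0, "spin": 0, "fingers": 0}, {"dx": 0, "dy": 0, "dz": 0, "spin": 0, "fingers": 0}, {"dx": 0, "dy": 0, "dz": 0, "spin": 0, "fingers": 0}, {"dx": 0, "dy": 0, "dz": 0, "spin": 0, "fingers": 0}, {"dx": 0, "dy": 0, "dz": 0, "spin": 0, "fingers": 0}]'

```text
t: 10.5
tool_pos: [0.4048, 0.0807, 0.0655]
tool_rot: [0.674, 0.739, 0.003, 0.006]
force: [-4.4, 0.9, 3.8]
gripper_width: 0.0136
gripper_force: 2.6
```

Emit:
play_rows --deltas '[{"dx": 0, "dy": 0, "dz": 0, "spin": 0, "fingers": 0}, {"dx": 0, "dy": 0, "dz": 0, "spin": 0, "fingers": 0}, {"dx": 0, "dy": 0, "dz": 0, "spin": 0, "fingers": 0}, {"dx": 0, "dy": 0, "dz": 0, "spin": 0, "fingers": 0}, {"dx": 0, "dy": 0, "dz": 0, "spin": 0, "fingers": 0}]'

```text
t: 11.0
tool_pos: [0.4032, 0.0803, 0.0652]
tool_rot: [0.673, 0.739, 0.002, 0.005]
force: [-4.0, -0.7, 7.9]
gripper_width: 0.0075
gripper_force: 30.0
```

Emit:
play_rows --deltas '[{"dx": 0, "dy": 0, "dz": 0.02, "spin": 0, "fingers": 0}, {"dx": 0, "dy": 0, "dz": 0.04, "spin": 0, "fingers": 0}, {"dx": 0, "dy": 0, "dz": 0.06, "spin": 0, "fingers": 0}, {"dx": 0, "dy": 0, "dz": 0.08, "spin": 0, "fingers": 0}, {"dx": 0, "dy": 0, "dz": 0.08, "spin": 0, "fingers": 0}]'

```text
t: 11.5
tool_pos: [0.4056, 0.0809, 0.0897]
tool_rot: [0.674, 0.739, 0.004, 0.006]
force: [-0.4, -1.2, -3.2]
gripper_width: 0.0077
gripper_force: 30.0
```

```bash
cat >> h.py <<'E'
def riddle_view(fn,ext=None):
    s=readout.read_state(); print(s['t'],s['tool_pos'].round(4),s['tool_rot'].round(4),'F',s['force'].round(1),'T',s['ft_torque'].round(2),s['gripper_width'],s['qpos'].round(2))
    out=[]
    for n in ("top","scene"):
        p,d=cams.snapshot(n); np.savez(fn+n+".npz",p=p,d=d,W=world(cams.camera_params(n),d)); cv2.imwrite(f"pics/{fn}_{n}.png",p)
E
python3 - <<'E'
from h import *
riddle_view("L1")
b=cv2.imread("pics/L1_scene.png")[190:300,195:325];a=cv2.imread("pics/L1_top.png")[130:240,185:315]
cv2.imwrite("pics/L1c.png",np.hstack([cv2.resize(x,None,fx=3,fy=3,interpolation=2) for x in (a,b)]))
p,d,W,c=wristworld(); np.savez("L1w.npz",p=p,d=d,W=W)
# wall top along riddle axis: sample far wall & handle
m=np.isfinite(W[...,0])
for n in ("L1scene.npz","L1top.npz","L1w.npz"):
    W=np.load(n)["W"]; D=W[...,:2]-[.462,.1547]; u=np.array([.996,.089]);v=np.array([-.089,.996]); a=D@u;b=D@v
    for side in (-1,1):
        k=(abs(a*side-.067)<.006)&(W[...,2]>.07)&(W[...,2]<.15)
        r=[]
        for bb in np.arange(-.09,.07,.02):
            kk=k&(abs(b-bb)<.006)
            r.append((round(bb,2),kk.sum(),round(float(np.percentile(W[kk][:,2],90)),4)) if kk.sum()>3 else None)
        print(n,side,r)
E
```

```text
11.5 [0.4056 0.0809 0.0897] [0.6736 0.7391 0.0038 0.0059] F [-0.4 -1.2 -3.2] T [-0.28  0.29  0.03] 0.0077049983759282115 [ 0.08  0.55 -0.5   2.26  0.63  0.45 -0.84]
L1scene.npz -1 [(np.float64(-0.09), np.int64(4), 0.0993), (np.float64(-0.07), np.int64(11), 0.1233), (np.float64(-0.05), np.int64(34), 0.108), (np.float64(-0.03), np.int64(27), 0.1061), (np.float64(-0.01), np.int64(33), 0.1272), (np.float64(0.01), np.int64(70), 0.1407), (np.float64(0.03), np.int64(27), 0.0966), (np.float64(0.05), np.int64(23), 0.0914)]
L1scene.npz 1 [(np.float64(-0.09), np.int64(40), 0.1161), (np.float64(-0.07), np.int64(36), 0.1109), (np.float64(-0.05), np.int64(16), 0.1095), None, (np.float64(-0.01), np.int64(30), 0.1072), (np.float64(0.01), np.int64(69), 0.1386), (np.float64(0.03), np.int64(27), 0.0961), (np.float64(0.05), np.int64(22), 0.0942)]
L1top.npz -1 [None, None, None, None, None, None, None, (np.float64(0.05), np.int64(6), 0.0953)]
L1top.npz 1 [None, None, None, None, None, None, None, None]
L1w.npz -1 [(np.float64(-0.09), np.int64(179), 0.1131), (np.float64(-0.07), np.int64(255), 0.1249), (np.float64(-0.05), np.int64(215), 0.1074), (np.float64(-0.03), np.int64(220), 0.1044), (np.float64(-0.01), np.int64(128), 0.1425), None, (np.float64(0.03), np.int64(219), 0.0954), (np.float64(0.05), np.int64(262), 0.0925)]
L1w.npz 1 [(np.float64(-0.09), np.int64(832), 0.1131), (np.float64(-0.07), np.int64(1020), 0.1095), (np.float64(-0.05), np.int64(1046), 0.1066), (np.float64(-0.03), np.int64(690), 0.104), (np.float64(-0.01), np.int64(1089), 0.1347), (np.float64(0.01), np.int64(5), 0.1438), (np.float64(0.03), np.int64(817), 0.0948), (np.float64(0.05), np.int64(769), 0.0919)]
```

View pics/L1c.png

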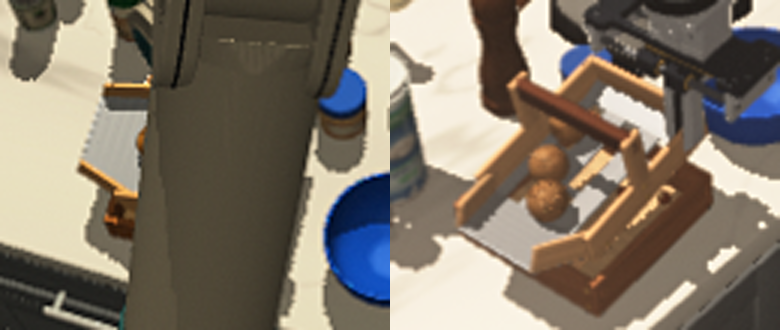

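The front stays on the box and the riddle pivots cleanly in the pads: 8.6° spout-down, with no roll. So pad friction is below the gravity torque at this grip point. Next I test whether the finger command changes the grip force.

Emit:
play_rows --deltas '[{"dx": 0, "dy": 0, "dz": 0, "spin": 0, "fingers": 7.6}, {"dx": 0, "dy": 0, "dz": 0, "spin": 0, "fingers": 7.6}, {"dx": 0, "dy": 0, "dz": 0, "spin": 0, "fingers": 7.6}, {"dx": 0, "dy": 0, "dz": 0, "spin": 0, "fingers": 7.6}, {"dx": 0, "dy": 0, "dz": 0, "spin": 0, "fingers": 7.6}]'

```text
t: 12.15
tool_pos: [0.405, 0.0811, 0.0889]
tool_rot: [0.673, 0.739, 0.003, 0.005]
force: [0.2, -1.2, -2.0]
gripper_width: 0.0082
gripper_force: 15.1
```

Emit:
play_rows --deltas '[{"dx": 0, "dy": 0, "dz": 0, "spin": 0, "fingers": 7.9}, {"dx": 0, "dy": 0, "dz": 0, "spin": 0, "fingers": 7.9}, {"dx": 0, "dy": 0, "dz": 0, "spin": 0, "fingers": 7.9}, {"dx": 0, "dy": 0, "dz": 0, "spin": 0, "fingers": 7.9}, {"dx": 0, "dy": 0, "dz": 0, "spin": 0, "fingers": 7.9}]'

```text
t: 12.65
tool_pos: [0.405, 0.0811, 0.0889]
tool_rot: [0.673, 0.739, 0.003, 0.005]
force: [-1.0, -2.0, -2.0]
gripper_width: 0.0082
gripper_force: 7.1
```

Grip force follows the finger command at about 27 N/mm, zero at 8.17 mm, so I can meter the pivoting. The plan is:
1. Re-grip the wall nearer the centre of mass (riddle x≈-30), where full force holds the pitch.
2. Carry the riddle to the bowl.
3. Rest the spout on the bowl's rim.
4. Loosen the fingers a little and raise the grip to pour.

First, a reach check for that pose.

Run:
```python
import numpy as np
from scipy.optimize import least_squares
d=np.array([(np.hypot(.272,.59),.205,1.518),(np.hypot(.123,.125),.27,2.459),(np.hypot(.4707,.1593),.3128,1.76),(np.hypot(.4747,.1554),.117,2.012),(np.hypot(.3992,.0711),.188,2.17),(np.hypot(.4056,.0809),.0897,2.26)])
f=lambda p: p[0]+p[1]*np.cos(d[:,2])-(d[:,0]-p[3])**2-(d[:,1]+p[2])**2
s=least_squares(f,[.3,.3,0,0]); print(s.x,s.fun)
A,B,c,o=s.x
for r,z in ((.32,.10),(.32,.13),(.32,.16),(.32,.2),(.36,.13),(.29,.15)): print(r,z,np.arccos(np.clip(((r-o)**2+(z+c)**2-A)/B,-1,1)))
```

```text
[ 0.52412169  0.46279567  0.07673166 -0.03613957] [-1.17684702e-03  6.17068705e-05  1.18723434e-03  2.06498964e-03
 -2.00082894e-03 -1.36254888e-04]
0.32 0.1 2.4831704235639838
0.32 0.13 2.44354925568109
0.32 0.16 2.399941781237733
0.32 0.2 2.3364038438040504
0.36 0.13 2.3477083538527923
0.29 0.15 2.4842136373517887
```

Emit:
play_rows --deltas '[{"dx": 0, "dy": 0, "dz": -0.03, "spin": 0, "fingers": 7.6}, {"dx": 0, "dy": 0, "dz": -0.06, "spin": 0, "fingers": 7.6}, {"dx": 0, "dy": 0, "dz": -0.08, "spin": 0, "fingers": 7.6}, {"dx": 0, "dy": 0, "dz": -0.08, "spin": 0, "fingers": 40}, {"dx": 0, "dy": 0, "dz": -0.08, "spin": 0, "fingers": 40}]'

```text
t: 13.15
tool_pos: [0.4051, 0.0817, 0.0646]
tool_rot: [0.673, 0.74, 0.003, 0.005]
force: [-0.0, 0.6, -0.0]
gripper_width: 0.0202
gripper_force: 0.0
```

Emit:
play_rows --deltas '[{"dx": 0, "dy": 0, "dz": 0.05, "spin": 0, "fingers": 40}, {"dx": 0, "dy": 0, "dz": 0.2, "spin": 0, "fingers": 40}, {"dx": -0.013, "dy": 0.15, "dz": 0.2, "spin": 0, "fingers": 40}, {"dx": -0.013, "dy": 0.15, "dz": 0.2, "spin": 0, "fingers": 40}, {"dx": -0.013, "dy": 0.15, "dz": 0.2, "spin": 0, "fingers": 40}]'

```text
t: 13.65
tool_pos: [0.4012, 0.1268, 0.1252]
tool_rot: [0.673, 0.74, 0.004, 0.006]
force: [-0.2, -0.5, -0.0]
gripper_width: 0.04
gripper_force: 0.0
```

Run:
```python
from h import *
s=readout.read_state(); print(s['t'],s['tool_pos'],s['gripper_width'],s['qpos'].round(2))
p,d,W,c=wristworld(); np.savez("w4.npz",p=p,d=d,W=W)
for y in np.arange(.08,.15,.01):
    k=(W[...,2]>.08)&(W[...,2]<.092)&(abs(W[...,1]-y)<.005)&(W[...,0]>.38)&(W[...,0]<.42)
    if k.sum(): print(y.round(3),k.sum(),np.percentile(W[k][:,0],[2,50,98]).round(4),np.median(W[k][:,2]).round(4))
R=p.astype(int); red=(R[...,2]>R[...,1]*1.45)&(R[...,2]>R[...,0]*1.8)&(W[...,2]<.068)&(np.abs(W[...,0]-.465)<.08)&(np.abs(W[...,1]-.158)<.085)
n,l,st,ce=cv2.connectedComponentsWithStats(red.astype(np.uint8))
for i in range(1,n):
    if st[i,4]>8: k=l==i; print(st[i,:5],W[k].mean(0).round(3))
# handle
s_=W[(W[...,2]>.128)&(W[...,2]<.16)]; s_=s_[np.hypot(s_[:,0]-.47,s_[:,1]-.158)<.1]
print(len(s_), s_.min(0),s_.max(0))
```

```text
13.65 [0.40120513 0.12680901 0.125168  ] 0.03997290229281046 [ 0.04  0.5  -0.59  2.21  0.54  0.56 -0.86]
0.08 113 [0.4022 0.4061 0.41  ] 0.0851
0.09 117 [0.4013 0.4051 0.409 ] 0.0852
0.1 121 [0.4004 0.4042 0.4079] 0.0853
0.11 114 [0.3995 0.4033 0.407 ] 0.0852
[311  65  16  15 176] [0.39  0.235 0.046]
[438  93  13  26  54] [0.486 0.218 0.065]
[439 120  26  22  94] [0.506 0.197 0.038]
[480 127  11  10  20] [0.525 0.202 0.062]
[298 130  10 132 822] [0.389 0.119 0.045]
[442 225  35   3  49] [0.531 0.118 0.044]
[338 229   8   5  23] [0.427 0.093 0.018]
[385 243  18   9 136] [0.482 0.08  0.017]
[432 243  17   9 135] [0.529 0.085 0.018]
[338 244  15   8 114] [0.433 0.075 0.017]
8984 [0.37295711 0.1172607  0.12800282] [0.5370016  0.17360078 0.15996885]
```

All four hazelnuts are seen in the box (z≈0.017). Re-gripping at riddle x≈-30, then pre-pitching about 10° on the box.

Emit:
play_rows --deltas '[{"dx": 0, "dy": 0, "dz": -0.1, "spin": 0, "fingers": 30}, {"dx": 0, "dy": 0, "dz": -0.2, "spin": 0, "fingers": 30}, {"dx": 0, "dy": 0, "dz": -0.218, "spin": 0, "fingers": 30}, {"dx": 0, "dy": 0, "dz": -0.218, "spin": 0, "fingers": 15}, {"dx": 0, "dy": 0, "dz": -0.218, "spin": 0, "fingers": 7}]'

```text
t: 14.2
tool_pos: [0.4013, 0.1263, 0.0601]
tool_rot: [0.673, 0.74, 0.003, 0.006]
force: [0.3, -0.3, -0.6]
gripper_width: 0.0175
gripper_force: 0.0
```

Emit:
play_rows --deltas '[{"dx": 0, "dy": 0, "dz": 0, "spin": 0, "fingers": 7}, {"dx": 0, "dy": 0, "dz": 0, "spin": 0, "fingers": 7}, {"dx": 0, "dy": 0, "dz": 0, "spin": 0, "fingers": 7}, {"dx": 0, "dy": 0, "dz": 0, "spin": 0, "fingers": 7.5}, {"dx": 0, "dy": 0, "dz": 0, "spin": 0, "fingers": 7.6}]'

```text
t: 14.7
tool_pos: [0.4014, 0.1262, 0.0603]
tool_rot: [0.673, 0.739, 0.004, 0.006]
force: [-1.6, 0.1, 7.3]
gripper_width: 0.008
gripper_force: 16.4
```

Emit:
play_rows --deltas '[{"dx": 0, "dy": 0, "dz": 0.015, "spin": 0, "fingers": 7.6}, {"dx": 0, "dy": 0, "dz": 0.03, "spin": 0, "fingers": 7.6}, {"dx": 0, "dy": 0, "dz": 0.045, "spin": 0, "fingers": 7.6}, {"dx": 0, "dy": 0, "dz": 0.06, "spin": 0, "fingers": 7.6}, {"dx": 0, "dy": 0, "dz": 0.067, "spin": 0, "fingers": 7.6}]'

```text
t: 15.2
tool_pos: [0.4012, 0.126, 0.0801]
tool_rot: [0.673, 0.739, 0.003, 0.005]
force: [-0.5, 0.1, -5.3]
gripper_width: 0.008
gripper_force: 17.4
```

```bash
cat >> h.py <<'E'
def pitch(fn):
    """riddle pose from the wrist view: plane through wall tops (colour of pale wood), in the tool's yaw frame"""
    s=readout.read_state(); print('t',s['t'],s['tool_pos'].round(4),s['tool_rot'].round(3),'F',s['force'].round(1),'T',s['ft_torque'].round(2),'w',round(s['gripper_width']*1e3,2),'N',round(s['gripper_force'],1),s['qpos'].round(2))
    p,d,W,c=wristworld(); np.savez(fn,p=p,d=d,W=W)
    M=Rn.from_quat(s['tool_rot']).as_matrix(); ty=np.array([M[0,1],M[1,1]]); ty/=np.linalg.norm(ty)
    # riddle +y is -tool y here (grip on the +y wall); riddle x = z-cross inverse
    ry=-ty; rx=np.array([ry[1],-ry[0]])
    D=W[...,:2]-s['tool_pos'][:2]; a=D@rx; b=D@ry; h=W[...,2]
    res=[]
    for lo in np.arange(-.07,.1,.01):
        k=(abs(a-lo)<.004)&(abs(b+.134)<.012)&(h>s['tool_pos'][2]-.12)&(h<s['tool_pos'][2]+.1)
        if k.sum()>8: res.append((round(lo,3),round(float(np.percentile(h[k],92)),4)))
    print("far wall",res)
    return res
E
python3 - <<'E'
from h import *
pitch("p1.npz")
E
```

```text
t 15.2 [0.4012 0.126  0.0801] [0.673 0.739 0.003 0.005] F [-0.5  0.1 -5.3] T [-0.15  0.24 -0.01] w 8.0 N 17.4 [-0.04  0.58 -0.48  2.25  0.66  0.44 -0.96]
far wall [(np.float64(-0.07), 0.1061), (np.float64(-0.06), 0.1058), (np.float64(-0.05), 0.1052), (np.float64(-0.04), 0.0907), (np.float64(-0.03), 0.1049), (np.float64(-0.02), 0.1055), (np.float64(-0.01), 0.0064), (np.float64(0.0), 0.0744), (np.float64(0.01), 0.0962), (np.float64(0.02), 0.119), (np.float64(0.03), 0.1471), (np.float64(0.04), 0.1051), (np.float64(0.05), 0.1048), (np.float64(0.06), 0.1048), (np.float64(0.07), 0.1049), (np.float64(0.08), 0.1049), (np.float64(0.09), 0.1049)]
```

At 17 N the riddle lifts level with no slip and no roll, which is a stable hold. I'll set it down and re-grip 8 mm further back so that it pivots at a somewhat higher force. Then I'll check that it pivots on the box.

Emit:
play_rows --deltas '[{"dx": 0, "dy": 0, "dz": -0.025, "spin": 0, "fingers": 7.6}, {"dx": 0, "dy": 0, "dz": -0.05, "spin": 0, "fingers": 7.6}, {"dx": 0, "dy": 0, "dz": -0.067, "spin": 0, "fingers": 7.6}, {"dx": 0, "dy": 0, "dz": -0.067, "spin": 0, "fingers": 25}, {"dx": 0, "dy": 0, "dz": -0.067, "spin": 0, "fingers": 25}]'

```text
t: 15.75
tool_pos: [0.4014, 0.1266, 0.0593]
tool_rot: [0.673, 0.74, 0.004, 0.005]
force: [-0.3, 0.5, -0.3]
gripper_width: 0.0207
gripper_force: 0.0
```

Emit:
play_rows --deltas '[{"dx": 0.002, "dy": -0.027, "dz": 0, "spin": 0, "fingers": 20}, {"dx": 0.002, "dy": -0.027, "dz": 0, "spin": 0, "fingers": 7}, {"dx": 0.002, "dy": -0.027, "dz": 0, "spin": 0, "fingers": 7}, {"dx": 0.002, "dy": -0.027, "dz": 0, "spin": 0, "fingers": 7}, {"dx": 0.002, "dy": -0.027, "dz": 0, "spin": 0, "fingers": 7.5}]'

```text
t: 16.25
tool_pos: [0.4016, 0.1175, 0.0596]
tool_rot: [0.673, 0.739, 0.003, 0.006]
force: [-0.7, -0.7, 0.6]
gripper_width: 0.0084
gripper_force: 18.7
```

Emit:
play_rows --deltas '[{"dx": 0, "dy": 0, "dz": 0, "spin": 0, "fingers": 7.6}, {"dx": 0, "dy": 0, "dz": 0.02, "spin": 0, "fingers": 7.6}, {"dx": 0, "dy": 0, "dz": 0.04, "spin": 0, "fingers": 7.6}, {"dx": 0, "dy": 0, "dz": 0.06, "spin": 0, "fingers": 7.6}, {"dx": 0, "dy": 0, "dz": 0.067, "spin": 0, "fingers": 7.6}]'

```text
t: 16.75
tool_pos: [0.4019, 0.1182, 0.0803]
tool_rot: [0.673, 0.739, 0.004, 0.005]
force: [-0.0, 0.9, -4.3]
gripper_width: 0.0079
gripper_force: 17.2
```

Run:
```python
from h import *
pitch("p2.npz")
```

```text
t 16.75 [0.4019 0.1182 0.0803] [0.673 0.739 0.004 0.005] F [-0.   0.9 -4.3] T [-0.21  0.27 -0.  ] w 7.89 N 17.2 [-0.02  0.57 -0.48  2.26  0.66  0.44 -0.95]
far wall [(np.float64(-0.06), 0.1163), (np.float64(-0.05), 0.1129), (np.float64(-0.04), 0.089), (np.float64(-0.03), 0.1039), (np.float64(-0.02), 0.1091), (np.float64(-0.01), 0.1077), (np.float64(0.0), 0.1059), (np.float64(0.01), 0.1049), (np.float64(0.02), 0.0061), (np.float64(0.03), 0.1482), (np.float64(0.04), 0.12), (np.float64(0.05), 0.1419), (np.float64(0.06), 0.096), (np.float64(0.07), 0.0943), (np.float64(0.08), 0.093), (np.float64(0.09), 0.0913)]
```

It pivots under control at 17 N: 9° spout-down, front on the box, no roll. I tighten to full force and carry it softly toward the bowl.

Emit:
play_rows --deltas '[{"dx": 0, "dy": 0, "dz": 0, "spin": 0, "fingers": 6}, {"dx": 0, "dy": 0, "dz": 0, "spin": 0, "fingers": 6}, {"dx": 0, "dy": 0, "dz": 0.015, "spin": 0, "fingers": 6}, {"dx": 0, "dy": 0, "dz": 0.05, "spin": 0, "fingers": 6}, {"dx": 0, "dy": 0, "dz": 0.1, "spin": 0, "fingers": 6}]'

```text
t: 17.3
tool_pos: [0.401, 0.1179, 0.11]
tool_rot: [0.673, 0.74, 0.002, 0.005]
force: [-0.5, -0.0, -4.3]
gripper_width: 0.008
gripper_force: 30.0
```

Emit:
play_rows --deltas '[{"dx": -0.01, "dy": -0.01, "dz": 0.06, "spin": 0, "fingers": 6}, {"dx": -0.04, "dy": -0.03, "dz": 0.13, "spin": 0, "fingers": 6}, {"dx": -0.08, "dy": -0.07, "dz": 0.2, "spin": 0, "fingers": 6}, {"dx": -0.13, "dy": -0.12, "dz": 0.26, "spin": 0, "fingers": 6}, {"dx": -0.18, "dy": -0.17, "dz": 0.3, "spin": 0, "fingers": 6}]'

```text
t: 17.8
tool_pos: [0.3471, 0.0668, 0.2011]
tool_rot: [0.673, 0.74, 0.004, 0.006]
force: [0.2, -1.4, -3.8]
gripper_width: 0.0078
gripper_force: 30.0
```

Run:
```python
from h import *
pitch("p3.npz")
```

```text
t 17.8 [0.3471 0.0668 0.2011] [0.673 0.74  0.004 0.006] F [ 0.2 -1.4 -3.8] T [-0.33  0.16 -0.07] w 7.83 N 30.0 [ 0.35  0.28 -0.77  2.27  0.32  0.68 -0.56]
far wall [(np.float64(-0.06), 0.2376), (np.float64(-0.05), 0.2349), (np.float64(-0.04), 0.2111), (np.float64(-0.03), 0.2251), (np.float64(-0.02), 0.2306), (np.float64(-0.01), 0.2292), (np.float64(0.0), 0.2278), (np.float64(0.01), 0.2266), (np.float64(0.03), 0.2692), (np.float64(0.04), 0.2421), (np.float64(0.05), 0.2631), (np.float64(0.06), 0.2182), (np.float64(0.07), 0.2164), (np.float64(0.08), 0.2149), (np.float64(0.09), 0.2132)]
```

Pitch is unchanged at 9° in the air, so I carry on and rotate.

Emit:
play_rows --deltas '[{"dx": -0.03, "dy": -0.05, "dz": 0, "spin": -0.04, "fingers": 6}, {"dx": -0.05, "dy": -0.1, "dz": 0, "spin": -0.11, "fingers": 6}, {"dx": -0.07, "dy": -0.16, "dz": 0, "spin": -0.2, "fingers": 6}, {"dx": -0.08, "dy": -0.22, "dz": 0, "spin": -0.3, "fingers": 6}, {"dx": -0.09, "dy": -0.28, "dz": 0, "spin": -0.4, "fingers": 6}]'

```text
t: 18.35
tool_pos: [0.3201, -0.0175, 0.2001]
tool_rot: [0.813, 0.582, 0.002, 0.006]
force: [0.4, 0.1, -5.1]
gripper_width: 0.0077
gripper_force: 30.0
```

Emit:
play_rows --deltas '[{"dx": 0, "dy": -0.06, "dz": 0, "spin": -0.1, "fingers": 6}, {"dx": 0, "dy": -0.12, "dz": 0, "spin": -0.2, "fingers": 6}, {"dx": 0, "dy": -0.17, "dz": 0, "spin": -0.31, "fingers": 6}, {"dx": 0, "dy": -0.21, "dz": 0, "spin": -0.42, "fingers": 6}, {"dx": 0, "dy": -0.24, "dz": 0, "spin": -0.53, "fingers": 6}]'

```text
t: 18.85
tool_pos: [0.3204, -0.0894, 0.2]
tool_rot: [0.942, 0.336, 0.0, 0.006]
force: [0.4, 0.2, -4.9]
gripper_width: 0.0078
gripper_force: 30.0
```

Emit:
play_rows --deltas '[{"dx": 0, "dy": -0.02, "dz": 0, "spin": -0.11, "fingers": 6}, {"dx": 0, "dy": -0.03, "dz": 0, "spin": -0.22, "fingers": 6}, {"dx": 0, "dy": -0.03, "dz": 0, "spin": -0.33, "fingers": 6}, {"dx": 0, "dy": -0.03, "dz": 0, "spin": -0.43, "fingers": 6}, {"dx": 0, "dy": -0.03, "dz": 0, "spin": -0.5, "fingers": 6}]'

```text
t: 19.35
tool_pos: [0.3205, -0.0975, 0.2]
tool_rot: [0.997, 0.082, -0.001, 0.006]
force: [0.6, -0.1, -5.2]
gripper_width: 0.0079
gripper_force: 30.0
```

Run:
```python
from h import *
pitch("p4.npz")
```

```text
t 19.35 [ 0.3205 -0.0975  0.2   ] [ 0.997  0.082 -0.001  0.006] F [ 0.6 -0.1 -5.2] T [0.42 0.15 0.06] w 7.9 N 30.0 [ 0.51  0.21 -0.37  2.31  0.15  0.64 -1.38]
far wall [(np.float64(-0.06), 0.2374), (np.float64(-0.05), 0.2339), (np.float64(-0.04), 0.2098), (np.float64(-0.03), 0.223), (np.float64(-0.02), 0.2297), (np.float64(-0.01), 0.2283), (np.float64(0.0), 0.2265), (np.float64(0.01), 0.2251), (np.float64(0.03), 0.2679), (np.float64(0.04), 0.234), (np.float64(0.05), 0.2614), (np.float64(0.06), 0.2161), (np.float64(0.07), 0.2141), (np.float64(0.08), 0.2126), (np.float64(0.09), 0.211)]
```

Emit:
play_rows --deltas '[{"dx": 0, "dy": -0.01, "dz": -0.02, "spin": -0.08, "fingers": 6}, {"dx": -0.005, "dy": -0.02, "dz": -0.06, "spin": -0.19, "fingers": 6}, {"dx": -0.01, "dy": -0.03, "dz": -0.11, "spin": -0.31, "fingers": 6}, {"dx": -0.013, "dy": -0.037, "dz": -0.16, "spin": -0.43, "fingers": 6}, {"dx": -0.013, "dy": -0.037, "dz": -0.2, "spin": -0.52, "fingers": 6}]'

```text
t: 19.9
tool_pos: [0.3169, -0.109, 0.1394]
tool_rot: [0.982, -0.189, -0.003, 0.005]
force: [1.1, -0.7, -4.8]
gripper_width: 0.008
gripper_force: 30.0
```

Emit:
play_rows --deltas '[{"dx": 0, "dy": 0, "dz": -0.02, "spin": -0.037, "fingers": 6}, {"dx": 0, "dy": 0, "dz": -0.02, "spin": -0.037, "fingers": 6}, {"dx": 0, "dy": 0, "dz": -0.02, "spin": -0.037, "fingers": 6}, {"dx": 0, "dy": 0, "dz": -0.02, "spin": -0.037, "fingers": 6}, {"dx": 0, "dy": 0, "dz": -0.02, "spin": -0.037, "fingers": 6}]'

```text
t: 20.4
tool_pos: [0.3172, -0.1092, 0.1341]
tool_rot: [0.978, -0.206, -0.002, 0.005]
force: [-0.2, -0.2, -4.1]
gripper_width: 0.0077
gripper_force: 30.0
```

Run:
```python
from h import *
pitch("p5.npz")
p=np.load("p5.npz")["p"]; b,_=cams.snapshot("scene")
B=b[130:290,230:430]
cv2.imwrite("pics/c5.png",np.hstack([cv2.resize(p,(400,250)),cv2.resize(B,(312,250),interpolation=2)]))
```

```text
t 20.4 [ 0.3172 -0.1092  0.1341] [ 0.978 -0.206 -0.002  0.005] F [-0.2 -0.2 -4.1] T [ 0.5   0.02 -0.05] w 7.66 N 30.0 [ 0.36  0.35 -0.17  2.4   0.17  0.41 -1.94]
far wall [(np.float64(-0.06), 0.1717), (np.float64(-0.05), 0.1683), (np.float64(-0.04), 0.1457), (np.float64(-0.03), 0.1582), (np.float64(-0.02), 0.164), (np.float64(-0.01), 0.1625), (np.float64(0.0), 0.1606), (np.float64(0.01), 0.1593), (np.float64(0.03), 0.2017), (np.float64(0.04), 0.1691), (np.float64(0.05), 0.1954), (np.float64(0.06), 0.1501), (np.float64(0.07), 0.1481), (np.float64(0.08), 0.1462), (np.float64(0.09), 0.1446)]
```

View pics/c5.png

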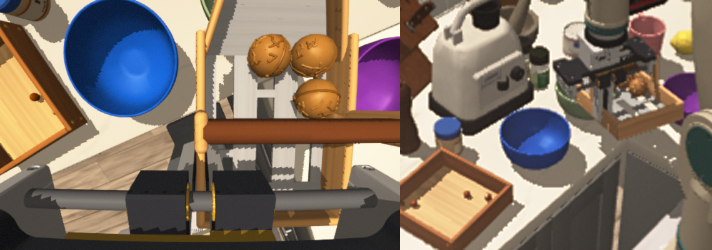

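The spout is over the green bowl, with the walnuts gathered at the front. Next I loosen the grip to about 17 N so the spout settles on the bowl's rim.

Emit:
play_rows --deltas '[{"dx": 0, "dy": 0, "dz": 0, "spin": 0, "fingers": 7.3}, {"dx": 0, "dy": 0, "dz": 0, "spin": 0, "fingers": 7.4}, {"dx": 0, "dy": 0, "dz": 0, "spin": 0, "fingers": 7.5}, {"dx": 0, "dy": 0, "dz": 0, "spin": 0, "fingers": 7.5}, {"dx": 0, "dy": 0, "dz": 0, "spin": 0, "fingers": 7.3}]'

```text
t: 21.0
tool_pos: [0.3168, -0.1091, 0.1336]
tool_rot: [0.978, -0.207, -0.003, 0.006]
force: [-0.2, 0.1, -5.0]
gripper_width: 0.008
gripper_force: 24.6
```

Run:
```python
from h import *
pitch("p6.npz")
```

```text
t 21.0 [ 0.3168 -0.1091  0.1336] [ 0.978 -0.207 -0.003  0.006] F [-0.2  0.1 -5. ] T [ 0.5   0.04 -0.03] w 8.02 N 24.6 [ 0.36  0.35 -0.17  2.4   0.17  0.41 -1.94]
far wall [(np.float64(-0.06), 0.1712), (np.float64(-0.05), 0.168), (np.float64(-0.04), 0.1436), (np.float64(-0.03), 0.1575), (np.float64(-0.02), 0.1635), (np.float64(-0.01), 0.162), (np.float64(0.0), 0.1601), (np.float64(0.01), 0.1587), (np.float64(0.03), 0.2015), (np.float64(0.04), 0.1688), (np.float64(0.05), 0.1946), (np.float64(0.06), 0.1494), (np.float64(0.07), 0.1472), (np.float64(0.08), 0.1454), (np.float64(0.09), 0.1437)]
```

Still holding at 20 N. I go lower in steps.

Emit:
play_rows --deltas '[{"dx": 0, "dy": 0, "dz": 0, "spin": 0, "fingers": 7.5}, {"dx": 0, "dy": 0, "dz": 0, "spin": 0, "fingers": 7.6}, {"dx": 0, "dy": 0, "dz": 0, "spin": 0, "fingers": 7.65}, {"dx": 0, "dy": 0, "dz": 0, "spin": 0, "fingers": 7.65}, {"dx": 0, "dy": 0, "dz": 0, "spin": 0, "fingers": 7.5}]'

```text
t: 21.55
tool_pos: [0.3168, -0.1091, 0.1336]
tool_rot: [0.978, -0.207, -0.003, 0.006]
force: [0.5, 0.2, -5.2]
gripper_width: 0.0079
gripper_force: 19.3
```

Run:
```python
from h import *
pitch("p7.npz")
```

```text
t 21.55 [ 0.3168 -0.1091  0.1336] [ 0.978 -0.207 -0.003  0.006] F [ 0.5  0.2 -5.2] T [0.49 0.02 0.02] w 7.9 N 19.3 [ 0.36  0.35 -0.17  2.4   0.17  0.41 -1.94]
far wall [(np.float64(-0.06), 0.1714), (np.float64(-0.05), 0.1678), (np.float64(-0.04), 0.1446), (np.float64(-0.03), 0.1575), (np.float64(-0.02), 0.1632), (np.float64(-0.01), 0.1617), (np.float64(0.0), 0.1597), (np.float64(0.01), 0.1583), (np.float64(0.03), 0.2011), (np.float64(0.04), 0.1668), (np.float64(0.05), 0.1943), (np.float64(0.06), 0.1489), (np.float64(0.07), 0.1464), (np.float64(0.08), 0.1446), (np.float64(0.09), 0.1428)]
```

Emit:
play_rows --deltas '[{"dx": 0, "dy": 0, "dz": 0, "spin": 0, "fingers": 7.65}, {"dx": 0, "dy": 0, "dz": 0, "spin": 0, "fingers": 7.7}, {"dx": 0, "dy": 0, "dz": 0, "spin": 0, "fingers": 7.7}, {"dx": 0, "dy": 0, "dz": 0, "spin": 0, "fingers": 7.7}, {"dx": 0, "dy": 0, "dz": 0, "spin": 0, "fingers": 7.6}]'

```text
t: 22.1
tool_pos: [0.3168, -0.1091, 0.1336]
tool_rot: [0.978, -0.207, -0.003, 0.006]
force: [-0.1, 0.7, -4.5]
gripper_width: 0.0078
gripper_force: 17.3
```

Run:
```python
from h import *
pitch("p8.npz")
```

```text
t 22.1 [ 0.3168 -0.1091  0.1336] [ 0.978 -0.207 -0.003  0.006] F [-0.1  0.7 -4.5] T [ 0.44  0.07 -0.  ] w 7.8 N 17.3 [ 0.36  0.35 -0.17  2.4   0.17  0.41 -1.94]
far wall [(np.float64(-0.06), 0.1712), (np.float64(-0.05), 0.1678), (np.float64(-0.04), 0.1444), (np.float64(-0.03), 0.158), (np.float64(-0.02), 0.1631), (np.float64(-0.01), 0.1614), (np.float64(0.0), 0.1596), (np.float64(0.01), 0.1578), (np.float64(0.03), 0.2009), (np.float64(0.04), 0.1666), (np.float64(0.05), 0.1941), (np.float64(0.06), 0.1483), (np.float64(0.07), 0.1459), (np.float64(0.08), 0.1442), (np.float64(0.09), 0.1423)]
```

Emit:
play_rows --deltas '[{"dx": 0, "dy": 0, "dz": 0, "spin": 0, "fingers": 7.75}, {"dx": 0, "dy": 0, "dz": 0, "spin": 0, "fingers": 7.8}, {"dx": 0, "dy": 0, "dz": 0, "spin": 0, "fingers": 7.8}, {"dx": 0, "dy": 0, "dz": 0, "spin": 0, "fingers": 7.8}, {"dx": 0, "dy": 0, "dz": 0, "spin": 0, "fingers": 7.6}]'

```text
t: 22.65
tool_pos: [0.3169, -0.1091, 0.1337]
tool_rot: [0.978, -0.207, -0.003, 0.006]
force: [-0.4, -0.4, -2.8]
gripper_width: 0.0077
gripper_force: 18.2
```

Run:
```python
from h import *
pitch("p9.npz")
```

```text
t 22.65 [ 0.3169 -0.1091  0.1337] [ 0.978 -0.207 -0.003  0.006] F [-0.4 -0.4 -2.8] T [ 0.41 -0.14 -0.03] w 7.75 N 18.2 [ 0.36  0.35 -0.17  2.4   0.17  0.41 -1.94]
far wall [(np.float64(-0.06), 0.1644), (np.float64(-0.05), 0.1709), (np.float64(-0.04), 0.1469), (np.float64(-0.03), 0.1575), (np.float64(-0.02), 0.1656), (np.float64(-0.01), 0.1639), (np.float64(0.0), 0.1597), (np.float64(0.01), 0.154), (np.float64(0.02), 0.1484), (np.float64(0.03), 0.1606), (np.float64(0.04), 0.1812), (np.float64(0.05), 0.1945), (np.float64(0.06), 0.1941), (np.float64(0.07), 0.188), (np.float64(0.08), 0.1138), (np.float64(0.09), 0.1085)]
```

It slipped to about 29° and now rests partly on the rim (arm load down to 2.8 N). I raise the grip with light force to bring it past 42°.

Emit:
play_rows --deltas '[{"dx": 0, "dy": 0, "dz": 0.015, "spin": 0, "fingers": 7.65}, {"dx": 0.003, "dy": -0.002, "dz": 0.035, "spin": 0, "fingers": 7.7}, {"dx": 0.006, "dy": -0.003, "dz": 0.055, "spin": 0, "fingers": 7.75}, {"dx": 0.01, "dy": -0.005, "dz": 0.075, "spin": 0, "fingers": 7.75}, {"dx": 0.015, "dy": -0.007, "dz": 0.095, "spin": 0, "fingers": 7.7}]'

```text
t: 23.2
tool_pos: [0.3215, -0.1113, 0.1628]
tool_rot: [0.978, -0.207, -0.003, 0.006]
force: [-0.4, 0.5, -4.4]
gripper_width: 0.0079
gripper_force: 14.7
```

```bash
cat >> h.py <<'E'
def nuts(c0=(.448,-.2405)):
    for n in ("top","scene"):
        p,d=cams.snapshot(n); W=world(cams.camera_params(n),d); R=p.astype(int)
        near=np.hypot(W[...,0]-c0[0],W[...,1]-c0[1])<.12
        g=near&(R[...,1]>R[...,0]+8)&(R[...,1]>R[...,2]+3)&(W[...,2]>.064)&(W[...,2]<.08)
        w=near&(R[...,2]>R[...,1]*1.2)&(R[...,1]>R[...,0]*1.2)&(W[...,2]<.2)
        print(n,"rim px",g.sum(), [round(float(v),4) for v in circ(W[g][:,0],W[g][:,1])] if g.sum()>15 else None)
        k,l,st,ce=cv2.connectedComponentsWithStats(w.astype(np.uint8))
        for i in range(1,k):
            if st[i,4]>6: m=l==i; print("  brown",st[i,:5],W[m].mean(0).round(3),"z",W[m][:,2].min().round(3),W[m][:,2].max().round(3))
E
python3 - <<'E'
from h import *
pitch("p10.npz"); nuts()
E
```

```text
t 23.2 [ 0.3215 -0.1113  0.1628] [ 0.978 -0.207 -0.003  0.006] F [-0.4  0.5 -4.4] T [ 0.36 -0.12  0.  ] w 7.86 N 14.7 [ 0.39  0.29 -0.19  2.35  0.13  0.52 -1.9 ]
far wall [(np.float64(-0.06), 0.1976), (np.float64(-0.05), 0.1974), (np.float64(-0.04), 0.1765), (np.float64(-0.03), 0.1867), (np.float64(-0.02), 0.1951), (np.float64(-0.01), 0.1941), (np.float64(0.0), 0.1895), (np.float64(0.01), 0.182), (np.float64(0.02), 0.1746), (np.float64(0.03), 0.1841), (np.float64(0.04), 0.1982), (np.float64(0.05), 0.2135), (np.float64(0.06), 0.2183), (np.float64(0.07), 0.2121), (np.float64(0.08), 0.1286), (np.float64(0.09), 0.1218)]
top rim px 137 [0.4577, -0.2408, 0.0668]
  brown [365 213  21  33 316] [ 0.441 -0.244  0.054] z 0.002 0.118
  brown [345 215  13  10  51] [ 0.425 -0.174  0.092] z -0.002 0.119
  brown [374 248   5   9  21] [ 0.352 -0.267  0.088] z -0.005 0.134
  brown [365 259   7   7   7] [ 0.34  -0.255  0.002] z -0.003 0.006
  brown [346 277   7   7   7] [ 0.346 -0.211 -0.305] z -0.346 -0.27
scene rim px 30 [0.4504, -0.2349, 0.062]
  brown [368 177  18  10 103] [ 0.365 -0.263  0.11 ] z 0.086 0.143
  brown [339 184  12  18  81] [ 0.434 -0.187  0.082] z 0.022 0.138
```

Emit:
play_rows --deltas '[{"dx": 0, "dy": 0, "dz": 0, "spin": 0, "fingers": 7.8}, {"dx": 0, "dy": 0, "dz": 0, "spin": 0, "fingers": 7.85}, {"dx": 0, "dy": 0, "dz": 0.015, "spin": 0, "fingers": 7.85}, {"dx": 0, "dy": 0, "dz": 0.03, "spin": 0, "fingers": 7.85}, {"dx": 0, "dy": 0, "dz": 0.045, "spin": 0, "fingers": 7.7}]'

```text
t: 23.85
tool_pos: [0.3213, -0.1112, 0.176]
tool_rot: [0.978, -0.207, -0.003, 0.006]
force: [0.3, -0.8, -4.3]
gripper_width: 0.0081
gripper_force: 14.6
```

Run:
```python
from h import *
pitch("p11.npz"); nuts()
# walnuts still inside the riddle: brown ball-ish pixels in the wrist view ahead of the handle
z=np.load("p11.npz"); p,W=z["p"].astype(int),z["W"]
w=(p[...,2]>p[...,1]*1.25)&(p[...,1]>p[...,0]*1.25)
k,l,st,ce=cv2.connectedComponentsWithStats(w.astype(np.uint8))
for i in range(1,k):
    if st[i,4]>150: m=l==i; print("wrist brown",st[i,:5],np.nanmean(W[m],0).round(3))
```

```text
t 23.85 [ 0.3213 -0.1112  0.176 ] [ 0.978 -0.207 -0.003  0.006] F [ 0.3 -0.8 -4.3] T [ 0.36 -0.03  0.01] w 8.06 N 14.6 [ 0.4   0.26 -0.2   2.33  0.12  0.56 -1.88]
far wall [(np.float64(-0.06), 0.211), (np.float64(-0.05), 0.2108), (np.float64(-0.04), 0.1898), (np.float64(-0.03), 0.2), (np.float64(-0.02), 0.2083), (np.float64(-0.01), 0.2074), (np.float64(0.0), 0.2028), (np.float64(0.01), 0.1951), (np.float64(0.02), 0.1878), (np.float64(0.03), 0.1974), (np.float64(0.04), 0.2115), (np.float64(0.05), 0.2265), (np.float64(0.06), 0.2314), (np.float64(0.07), 0.2252), (np.float64(0.08), 0.1414), (np.float64(0.09), 0.1351)]
top rim px 126 [0.4579, -0.241, 0.0672]
  brown [347 214  11  11  46] [ 0.421 -0.175  0.115] z 0.034 0.132
  brown [363 214  21  29 270] [ 0.439 -0.241  0.057] z 0.008 0.133
  brown [374 247   6   6  19] [ 0.353 -0.267  0.104] z -0.005 0.148
  brown [346 276   7   7   7] [ 0.346 -0.211 -0.291] z -0.319 -0.262
scene rim px 37 [0.4501, -0.2358, 0.0631]
  brown [369 174  17   9  95] [ 0.365 -0.263  0.122] z 0.1 0.151
  brown [339 181   9  16  77] [ 0.442 -0.194  0.082] z 0.02 0.147
wrist brown [ 55   0  32  42 523] [0.562 0.032 0.045]
wrist brown [ 83   0  26  47 276] [0.565 0.028 0.01 ]
wrist brown [ 353    0   81   43 2867] [ 0.438 -0.235  0.055]
wrist brown [  312    28   328   278 26524] [ 0.333 -0.204  0.201]
wrist brown [    0    45   159   226 13693] [0.476 0.132 0.026]
wrist brown [296 291   8  64 339] [ 0.35  -0.116  0.291]
wrist brown [338 291   8  34 158] [ 0.349 -0.127  0.289]
wrist brown [ 103  334  443   53 7480] [ 0.307 -0.128  0.272]
```

Run:
```python
from h import *
s=readout.read_state(); z=np.load("p11.npz"); p,W=z["p"].astype(int),z["W"]
M=Rn.from_quat(s['tool_rot']).as_matrix(); ty=M[:2,1]/np.linalg.norm(M[:2,1]); ry=-ty; rx=np.array([ry[1],-ry[0]])
D=W-s['tool_pos']-[0,0,.012]; f=D[...,:2]@rx; b=D[...,:2]@ry; h=D[...,2]
best=None
for ph in np.radians(np.arange(30,46,.5)):
    X=f*np.cos(ph)-h*np.sin(ph); Z=f*np.sin(ph)+h*np.cos(ph)
    k=(X>-.05)&(X<.09)&(b<-.012)&(b>-.12)&(abs(Z+.026)<.02)
    sc=np.std(Z[k&(abs(Z-np.nanmedian(Z[k]))<.01)]); 
    if best is None or sc<best[0]: best=(sc,ph,np.nanmedian(Z[k]))
print(best[0],np.degrees(best[1]),best[2])
ph=best[1]; X=f*np.cos(ph)-h*np.sin(ph); Z=f*np.sin(ph)+h*np.cos(ph)-best[2]
k=(X>-.06)&(X<.16)&(b<-.012)&(b>-.122)&(Z>.012)&(Z<.06)
H,_,_=np.histogram2d(X[k],b[k],bins=[np.arange(-.06,.17,.02),np.arange(-.13,.01,.02)]); print("above-floor pts (rows x_rel, cols y)"); print(H.astype(int))
# bowl content
q=(np.hypot(W[...,0]-.45,W[...,1]+.2405)<.066)&(W[...,2]<.1)&(p[...,2]>p[...,1]*1.2)&(p[...,1]>p[...,0]*1.2)
P=W[q]; print(len(P)); H,_,_=np.histogram2d(P[:,0],P[:,1],bins=[np.arange(.38,.52,.01),np.arange(-.31,-.17,.01)]); print(H.astype(int)); print(P[:,2].min(),P[:,2].max())
```

```text
0.0009380979219473999 37.5 -0.022773897107089762
above-floor pts (rows x_rel, cols y)
[[  49  201  222  131    0    0    0]
 [   0    0    0    0    0    0    0]
 [   0    0    0    0    0  133    0]
 [   0    0    0    0    0   55    0]
 [   0    0    0    0    0    0    0]
 [   0    0    0    0    0    0    0]
 [   0    0    0    0    0    0    0]
 [   0    0    0    0    0    0    0]
 [ 369   13   13   18   11   66    0]
 [1059  665  682  696  708  797    0]
 [ 261  793  639  652  654  360    0]]
2887
[[  0   0   0   0   1   0   0   0   0   0   0   0   0]
 [  0   0   0   0   9   0   0   0   0   0   0   0   0]
 [  0   0   0   0   0   0   0   0   0   0   0   0   0]
 [  0   0   0   0   8  53   8  11  10   0   0   0   0]
 [  0   0   0   2  94 152 131  79 140 104  24   0   0]
 [  0   0   2  13 112 141 147  62 130 154 128   0   1]
 [  0   0   2   9  46 109 151  33  78  99  32   4   1]
 [  0   0   0   0   0   9  34  97 155 155   0   0   0]
 [  0   0   0   0   0   0   0   0  16 130   6   0   0]
 [  0   0   0   0   0   0   0   0   0   5   0   0   0]
 [  0   0   0   0   0   0   0   0   0   0   0   0   0]
 [  0   0   0   0   0   0   0   0   0   0   0   0   0]
 [  0   0   0   0   0   0   0   0   0   0   0   0   0]
 [  0   0   0   0   0   0   0   0   0   0   0   0   0]]
-7.083316582574579e-05 0.0999769547471156
```

The riddle is empty at 37.5° and the bowl holds the walnuts. I tighten the grip and carry the riddle back.

Emit:
play_rows --deltas '[{"dx": 0, "dy": 0, "dz": 0, "spin": 0, "fingers": 6}, {"dx": 0, "dy": 0, "dz": 0.03, "spin": 0, "fingers": 6}, {"dx": 0, "dy": 0, "dz": 0.08, "spin": 0, "fingers": 6}, {"dx": 0, "dy": 0, "dz": 0.15, "spin": 0, "fingers": 6}, {"dx": 0, "dy": 0, "dz": 0.21, "spin": 0, "fingers": 6}]'

```text
t: 24.5
tool_pos: [0.321, -0.1111, 0.2392]
tool_rot: [0.978, -0.207, -0.003, 0.005]
force: [0.1, -0.4, -4.3]
gripper_width: 0.0076
gripper_force: 30.0
```

Emit:
play_rows --deltas '[{"dx": 0, "dy": 0.02, "dz": 0.03, "spin": 0.06, "fingers": 6}, {"dx": 0, "dy": 0.07, "dz": 0.04, "spin": 0.17, "fingers": 6}, {"dx": 0, "dy": 0.13, "dz": 0.04, "spin": 0.29, "fingers": 6}, {"dx": 0, "dy": 0.19, "dz": 0.04, "spin": 0.41, "fingers": 6}, {"dx": 0, "dy": 0.25, "dz": 0.04, "spin": 0.53, "fingers": 6}]'

```text
t: 25.0
tool_pos: [0.3207, -0.0356, 0.2504]
tool_rot: [0.997, 0.072, -0.002, 0.006]
force: [0.2, -0.1, -4.0]
gripper_width: 0.0078
gripper_force: 30.0
```

Emit:
play_rows --deltas '[{"dx": 0, "dy": 0.06, "dz": 0, "spin": 0.12, "fingers": 6}, {"dx": 0, "dy": 0.12, "dz": 0, "spin": 0.24, "fingers": 6}, {"dx": 0, "dy": 0.18, "dz": 0, "spin": 0.36, "fingers": 6}, {"dx": 0, "dy": 0.24, "dz": 0, "spin": 0.48, "fingers": 6}, {"dx": 0, "dy": 0.3, "dz": 0, "spin": 0.6, "fingers": 6}]'

```text
t: 25.5
tool_pos: [0.3206, 0.0543, 0.2504]
tool_rot: [0.926, 0.376, -0.0, 0.006]
force: [0.9, -0.2, -3.7]
gripper_width: 0.0075
gripper_force: 30.0
```

Emit:
play_rows --deltas '[{"dx": 0.01, "dy": 0.06, "dz": 0, "spin": 0.12, "fingers": 6}, {"dx": 0.03, "dy": 0.12, "dz": 0, "spin": 0.24, "fingers": 6}, {"dx": 0.06, "dy": 0.17, "dz": 0, "spin": 0.36, "fingers": 6}, {"dx": 0.1, "dy": 0.21, "dz": 0, "spin": 0.48, "fingers": 6}, {"dx": 0.14, "dy": 0.24, "dz": 0, "spin": 0.58, "fingers": 6}]'

```text
t: 26.0
tool_pos: [0.363, 0.1263, 0.2503]
tool_rot: [0.771, 0.637, 0.002, 0.006]
force: [-0.6, 0.0, -5.3]
gripper_width: 0.0077
gripper_force: 30.0
```

Run:
```python
from h import *
pitch("p12.npz"); nuts()
```

```text
t 26.0 [0.363  0.1263 0.2503] [0.771 0.637 0.002 0.006] F [-0.6  0.  -5.3] T [-0.11  0.26 -0.01] w 7.71 N 30.0 [ 0.14  0.22 -0.67  2.13  0.2   0.84 -0.84]
far wall [(np.float64(-0.06), 0.2858), (np.float64(-0.05), 0.2845), (np.float64(-0.04), 0.2642), (np.float64(-0.03), 0.2735), (np.float64(-0.02), 0.2819), (np.float64(-0.01), 0.2816), (np.float64(0.0), 0.2775), (np.float64(0.01), 0.2703), (np.float64(0.02), 0.2627), (np.float64(0.03), 0.2713), (np.float64(0.04), 0.2859), (np.float64(0.05), 0.3008), (np.float64(0.06), 0.3063), (np.float64(0.07), 0.3006), (np.float64(0.08), 0.2172), (np.float64(0.09), 0.2103)]
top rim px 193 [0.4523, -0.2382, 0.0704]
  brown [361 214  23  23 332] [ 0.437 -0.235  0.054] z 0.002 0.075
scene rim px 77 [0.4499, -0.2419, 0.0679]
  brown [339 185  23  11 198] [ 0.438 -0.229  0.056] z 0.023 0.078
```

Emit:
play_rows --deltas '[{"dx": 0.04, "dy": 0.03, "dz": 0, "spin": 0.09, "fingers": 6}, {"dx": 0.08, "dy": 0.07, "dz": -0.03, "spin": 0.18, "fingers": 6}, {"dx": 0.117, "dy": 0.104, "dz": -0.08, "spin": 0.27, "fingers": 6}, {"dx": 0.117, "dy": 0.104, "dz": -0.15, "spin": 0.27, "fingers": 6}, {"dx": 0.117, "dy": 0.104, "dz": -0.22, "spin": 0.27, "fingers": 6}]'

```text
t: 26.65
tool_pos: [0.3976, 0.1557, 0.1837]
tool_rot: [0.677, 0.736, 0.002, 0.006]
force: [0.1, -1.2, -3.2]
gripper_width: 0.0078
gripper_force: 30.0
```

Emit:
play_rows --deltas '[{"dx": 0, "dy": 0, "dz": -0.04, "spin": 0, "fingers": 6}, {"dx": 0, "dy": 0, "dz": -0.07, "spin": 0, "fingers": 6}, {"dx": 0, "dy": 0, "dz": -0.09, "spin": 0, "fingers": 6}, {"dx": 0, "dy": 0, "dz": -0.1, "spin": 0, "fingers": 6}, {"dx": 0, "dy": 0, "dz": -0.1, "spin": 0, "fingers": 6}]'

```text
t: 27.15
tool_pos: [0.3983, 0.1568, 0.1547]
tool_rot: [0.676, 0.737, 0.003, 0.006]
force: [0.7, -0.0, -3.3]
gripper_width: 0.0078
gripper_force: 30.0
```

Run:
```python
from h import *
pitch("p13.npz")
s=readout.read_state(); W=np.load("p13.npz")["W"]
M=Rn.from_quat(s['tool_rot']).as_matrix(); ty=M[:2,1]/np.linalg.norm(M[:2,1]); ry=-ty; rx=np.array([ry[1],-ry[0]]); print("heading",np.degrees(np.arctan2(rx[1],rx[0])))
D=W-s['tool_pos']-[0,0,.012]; f=D[...,:2]@rx; b=D[...,:2]@ry; h=D[...,2]
best=None
for ph in np.radians(np.arange(25,46,.5)):
    Z=f*np.sin(ph)+h*np.cos(ph); X=f*np.cos(ph)-h*np.sin(ph); k=(X>-.05)&(X<.09)&(b<-.012)&(b>-.12)&(abs(Z+.026)<.02)
    m=np.nanmedian(Z[k]); sc=np.std(Z[k&(abs(Z-m)<.01)])
    if best is None or sc<best[0]: best=(sc,ph,m)
ph=best[1]; print("pitch",np.degrees(ph),"floor",best[2])
Z=f*np.sin(ph)+h*np.cos(ph); X=f*np.cos(ph)-h*np.sin(ph)
# rear wall top: along X at mid-width
k=(b<-.03)&(b>-.11)&(abs(Z-best[2]-.034)<.006)&(X<-.03)
print("rear wall X range",np.percentile(X[k],[2,50,98]).round(4))
# box rims (z .04-.052) outside riddle: far side rim etc
k=(W[...,2]>.042)&(W[...,2]<.052)&(np.abs(W[...,0]-.465)<.12)&(np.abs(W[...,1]-.158)<.12)
P=W[k][:,:2]; print(len(P),"box pts along/across",[np.percentile(((P-[.4675,.158])@v),[1,99]).round(4) for v in (rx,ry)])
# hazelnuts in box
```

```text
t 27.15 [0.3983 0.1568 0.1547] [0.676 0.737 0.003 0.006] F [ 0.7 -0.  -3.3] T [-0.04  0.27  0.03] w 7.81 N 30.0 [ 0.    0.45 -0.61  2.16  0.45  0.64 -0.85]
far wall [(np.float64(-0.06), 0.1907), (np.float64(-0.05), 0.1891), (np.float64(-0.04), 0.1685), (np.float64(-0.03), 0.1781), (np.float64(-0.02), 0.1865), (np.float64(-0.01), 0.186), (np.float64(0.0), 0.182), (np.float64(0.01), 0.1743), (np.float64(0.02), 0.1669), (np.float64(0.03), 0.176), (np.float64(0.04), 0.1906), (np.float64(0.05), 0.2058), (np.float64(0.06), 0.2109), (np.float64(0.07), 0.2049), (np.float64(0.08), 0.1215), (np.float64(0.09), 0.1146)]
heading 94.91030163708407
pitch 37.0 floor -0.022612635593446867
rear wall X range [-0.067  -0.0625 -0.0589]
1891 box pts along/across [array([-0.0975,  0.0876]), array([-0.1059,  0.0874])]
```

The floor and rear wall give pitch 37°, with the grip at riddle x≈-30. I bring the front down onto the box's front rim and roll it level along the computed arc with a light grip.

Emit:
play_rows --deltas '[{"dx": 0, "dy": 0, "dz": -0.03, "spin": 0, "fingers": 6}, {"dx": 0, "dy": 0, "dz": -0.06, "spin": 0, "fingers": 6}, {"dx": 0, "dy": 0, "dz": -0.08, "spin": 0, "fingers": 7}, {"dx": 0, "dy": 0, "dz": -0.083, "spin": 0, "fingers": 7.5}, {"dx": 0, "dy": 0, "dz": -0.083, "spin": 0, "fingers": 7.6}]'

```text
t: 27.7
tool_pos: [0.3983, 0.1569, 0.1295]
tool_rot: [0.676, 0.737, 0.003, 0.005]
force: [0.4, -0.4, -3.4]
gripper_width: 0.0076
gripper_force: 14.9
```

Emit:
play_rows --deltas '[{"dx": 0.002, "dy": -0.02, "dz": -0.033, "spin": 0, "fingers": 7.65}, {"dx": 0.003, "dy": -0.037, "dz": -0.05, "spin": 0, "fingers": 7.65}, {"dx": 0.005, "dy": -0.052, "dz": -0.07, "spin": 0, "fingers": 7.65}, {"dx": 0.006, "dy": -0.065, "dz": -0.087, "spin": 0, "fingers": 7.65}, {"dx": 0.007, "dy": -0.078, "dz": -0.104, "spin": 0, "fingers": 7.65}]'

```text
t: 28.2
tool_pos: [0.4008, 0.1336, 0.0981]
tool_rot: [0.676, 0.737, 0.004, 0.005]
force: [0.9, 1.2, -3.1]
gripper_width: 0.008
gripper_force: 13.4
```

Run:
```python
from h import *
pitch("p14.npz")
```

```text
t 28.2 [0.4008 0.1336 0.0981] [0.676 0.737 0.004 0.005] F [ 0.9  1.2 -3.1] T [ 0.45  0.01 -0.04] w 7.97 N 13.4 [-0.04  0.54 -0.5   2.23  0.58  0.48 -0.92]
far wall [(np.float64(-0.07), 0.0476), (np.float64(-0.06), 0.1226), (np.float64(-0.05), 0.139), (np.float64(-0.04), 0.1091), (np.float64(-0.03), 0.1211), (np.float64(-0.02), 0.1286), (np.float64(-0.01), 0.1263), (np.float64(0.0), 0.1231), (np.float64(0.01), 0.1198), (np.float64(0.02), 0.117), (np.float64(0.03), 0.1444), (np.float64(0.04), 0.1629), (np.float64(0.05), 0.1083), (np.float64(0.06), 0.1566), (np.float64(0.07), 0.0999), (np.float64(0.08), 0.0967), (np.float64(0.09), 0.0936)]
```

It's at 18°, exactly on the arc. Finishing the seating.

Emit:
play_rows --deltas '[{"dx": 0.001, "dy": -0.018, "dz": -0.03, "spin": 0, "fingers": 7.65}, {"dx": 0.003, "dy": -0.033, "dz": -0.059, "spin": 0, "fingers": 7.65}, {"dx": 0.004, "dy": -0.043, "dz": -0.09, "spin": 0, "fingers": 7.65}, {"dx": 0.005, "dy": -0.05, "dz": -0.11, "spin": 0, "fingers": 7.65}, {"dx": 0.005, "dy": -0.052, "dz": -0.125, "spin": 0, "fingers": 7.65}]'

```text
t: 28.75
tool_pos: [0.4016, 0.1173, 0.0606]
tool_rot: [0.676, 0.737, 0.002, 0.006]
force: [-3.3, -1.0, 20.4]
gripper_width: 0.0081
gripper_force: 13.3
```

Run:
```python
from h import *
pitch("p15.npz")
```

```text
t 28.75 [0.4016 0.1173 0.0606] [0.676 0.737 0.002 0.006] F [-3.3 -1.  20.4] T [-0.11  0.96 -0.02] w 8.07 N 13.3 [-0.08  0.61 -0.4   2.27  0.69  0.37 -0.98]
far wall [(np.float64(-0.06), 0.0864), (np.float64(-0.05), 0.0862), (np.float64(-0.04), 0.0684), (np.float64(-0.03), 0.0851), (np.float64(-0.02), 0.086), (np.float64(-0.01), 0.0864), (np.float64(0.0), 0.0074), (np.float64(0.01), 0.0065), (np.float64(0.02), 0.0657), (np.float64(0.03), 0.0929), (np.float64(0.04), 0.1226), (np.float64(0.05), 0.0858), (np.float64(0.06), 0.0858), (np.float64(0.07), 0.0859), (np.float64(0.08), 0.0859), (np.float64(0.09), 0.0859)]
```

It is seated level, with the wall tops at 0.086. I release and withdraw.

Emit:
play_rows --deltas '[{"dx": 0, "dy": 0, "dz": 0.006, "spin": 0, "fingers": 7.8}, {"dx": 0, "dy": 0, "dz": 0.006, "spin": 0, "fingers": 14}, {"dx": 0, "dy": 0, "dz": 0.006, "spin": 0, "fingers": 26}, {"dx": 0, "dy": 0, "dz": 0.006, "spin": 0, "fingers": 30}, {"dx": 0, "dy": 0, "dz": 0.006, "spin": 0, "fingers": 30}]'

```text
t: 29.3
tool_pos: [0.4022, 0.1181, 0.063]
tool_rot: [0.676, 0.737, 0.004, 0.006]
force: [-0.1, -0.1, -0.6]
gripper_width: 0.0295
gripper_force: 0.0
```

Emit:
play_rows --deltas '[{"dx": 0, "dy": 0, "dz": 0.06, "spin": 0, "fingers": 30}, {"dx": 0, "dy": 0, "dz": 0.2, "spin": 0, "fingers": 30}, {"dx": 0, "dy": 0, "dz": 0.35, "spin": 0, "fingers": 30}, {"dx": 0, "dy": 0, "dz": 0.5, "spin": 0, "fingers": 30}, {"dx": 0, "dy": 0, "dz": 0.6, "spin": 0, "fingers": 30}]'

```text
t: 29.8
tool_pos: [0.4026, 0.1185, 0.2456]
tool_rot: [0.676, 0.737, 0.005, 0.006]
force: [0.5, -0.1, -1.1]
gripper_width: 0.0296
gripper_force: 0.0
```

Emit:
play_rows --deltas '[{"dx": 0, "dy": 0, "dz": 0.1, "spin": 0, "fingers": 30}, {"dx": 0, "dy": 0, "dz": 0.1, "spin": 0, "fingers": 30}, {"dx": 0, "dy": 0, "dz": 0.1, "spin": 0, "fingers": 30}, {"dx": 0, "dy": 0, "dz": 0.1, "spin": 0, "fingers": 30}, {"dx": 0, "dy": 0, "dz": 0.1, "spin": 0, "fingers": 30}]'

```text
t: 30.3
tool_pos: [0.4012, 0.1177, 0.2717]
tool_rot: [0.676, 0.737, 0.002, 0.005]
force: [0.4, 0.6, -0.3]
gripper_width: 0.0301
gripper_force: 0.0
```

Run:
```python
from h import *
s=readout.read_state(); print(s['t'],s['tool_pos'],s['gripper_width'],s['force'].round(1))
p,d,W,c=wristworld(); np.savez("w5.npz",p=p,d=d,W=W)
near=(np.abs(W[...,0]-.465)<.12)&(np.abs(W[...,1]-.158)<.14)
k=near&(abs(W[...,2]-.0855)<.004); P=W[k]; A=np.c_[P[:,:2],np.ones(len(P))]; co=np.linalg.lstsq(A,P[:,2],rcond=None)[0]; print("wall-top plane slope deg",np.degrees(co[:2]).round(2),"z mid",(co@[.465,.158,1]).round(4))
t=W[near&(W[...,2]>.125)&(W[...,2]<.16)]; print("handle",cv2.minAreaRect((t[:,:2]*1000).astype(np.float32)))
th=np.radians(5.1); u=np.array([np.cos(th),np.sin(th)]); v=np.array([-np.sin(th),np.cos(th)]); D=W[...,:2]-[.466,.156]; a=D@u;b=D@v
m=near&(W[...,2]>.040)&(W[...,2]<.052)&(np.abs(a)>.077)&(np.abs(a)<.1)
for sg in (-1,1):
    q=m&(a*sg>0); print("rim",sg,q.sum(),np.percentile(a[q],[2,98]).round(4) if q.sum() else 0,np.percentile(b[q],[2,98]).round(4) if q.sum() else 0)
R=p.astype(int); red=(R[...,2]>R[...,1]*1.45)&(R[...,2]>R[...,0]*1.8)&(W[...,2]<.04)&(abs(a)<.08)&(abs(b)<.08)
n,l,st,_=cv2.connectedComponentsWithStats(red.astype(np.uint8))
for i in range(1,n):
    if st[i,4]>8: print("haz?",st[i,4],W[l==i].mean(0).round(3))
nuts()
# three-ball fit in the bowl from both cameras
from scipy.optimize import least_squares
pts=[]
for nm in ("top","scene"):
    q,d=cams.snapshot(nm); V=world(cams.camera_params(nm),d); Q=q.astype(int)
    g=(np.hypot(V[...,0]-.449,V[...,1]+.2405)<.066)&(Q[...,2]>Q[...,1]*1.15)&(Q[...,1]>Q[...,0]*1.15)&(V[...,2]>.012)
    pts.append(V[g])
X=np.vstack(pts); best=None; rng=np.random.default_rng(0)
for _ in range(30):
    c0=X[rng.choice(len(X),3)]-[0,0,.018]
    r=least_squares(lambda c:np.abs(np.linalg.norm(X[:,None]-c.reshape(3,3)[None],axis=2)-.02).min(1),c0.ravel(),loss='soft_l1',f_scale=.003)
    if best is None or r.cost<best.cost: best=r
print(len(X),best.x.reshape(3,3).round(3),"rms",np.sqrt(np.mean(best.fun**2)), "radii",np.hypot(best.x[0::3]-.449,best.x[1::3]+.2405).round(3))
```

```text
30.3 [0.40117295 0.1176667  0.27170385] 0.030070446470262902 [ 0.4  0.6 -0.3]
wall-top plane slope deg [-0.07  0.04] z mid 0.085
handle ((465.9874267578125, 156.27947998046875), (141.16372680664062, 23.947097778320312), 4.911003589630127)
rim -1 872 [-0.0857 -0.0778] [-0.0804  0.0875]
rim 1 596 [0.0779 0.0953] [-0.1221  0.0893]
haz? 73 [0.517 0.199 0.016]
haz? 21 [0.389 0.148 0.032]
haz? 29 [0.425 0.095 0.018]
haz? 24 [0.398 0.072 0.022]
top rim px 192 [0.4517, -0.2378, 0.0707]
  brown [361 214  23  23 333] [ 0.438 -0.235  0.054] z 0.012 0.075
  brown [343 297   4   9  10] [ 0.353 -0.215 -0.716] z -0.822 -0.631
scene rim px 82 [0.45, -0.2413, 0.0681]
  brown [339 185  23  11 195] [ 0.438 -0.229  0.056] z 0.023 0.076
532 [[ 0.428 -0.22   0.051]
 [ 0.435 -0.255  0.036]
 [ 0.464 -0.23   0.035]] rms 0.0032409641036326093 radii [0.029 0.02  0.018]
```

```bash
python3 -c "
from workcell import close_job
print(close_job())"
```

```text
the job is handed in; nothing more can be done
None
```

The job is handed in at about 30 s with no verdict returned: my last measurements put all three walnuts in the green bowl and the empty riddle level on the box, and I counted all four hazelnuts in the box before the pour.

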